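# Gauge the height of a spare washer foot

### The arm

A 6-joint arm with a two-finger parallel gripper is mounted at the origin on the work surface. World frame = base frame: x ahead of the robot, y to its left, z up, the work surface at z = 0. Lengths are in m, angles in rad, forces in N, time in s.
With the tool pointing down it reaches from about 0.35 to 0.975 m from the base axis. Payload 4.9 kg.
Tool frame: the origin (TCP) lies on the mounting face of the last link; the fingertips stand 173 mm ahead of it and the grasp point (between the pads) lies 155 mm ahead of it; x points along the fingers, z is the direction in which the jaws open and shut, and the axes are right-handed (so a half turn about x gives the same grasp; the last joint's range is limited). The gripper opens to 85 mm and grips with 20 to 120 N. Pads are 22 mm wide; open, the fingers measure 114 mm over their backs; the gripper's body (76 mm by 85 mm) begins 54 mm behind the grasp point. The pads swing forward as they close: fully open they stand 13 mm farther back than shut.
Start: joints at [-1.247, 0.053, 1.613, -0, 1.476, -0.119], TCP at [0.268, -0.565, 0.405] pointing down, gripper open.
Joint ranges: [-3.01, 3.01], [-1.01, 2.22], [0.06, 2.58], [-1.02, 4.17], [0.09, 2.62], [-3.14, 3.14]. Speed limits (rad/s): [2.57, 2.57, 3.14, 3.14, 3.14, 3.14].

### API

Orientations are given as a rotation vector (axis times angle).
In Python, from station import get_obs, get_image, get_calibration, finish_job, look_for, masks_of, tip_of gives the robot as it stands.
- The arm moves only by the tool carry_out, never from a script. Its argument "increments" is a list of rows, each a list of 3 entries, a list of its own where there are three numbers: the turn, a rotation vector about the world's x, y, z in units of 0.1 rad (1.0 is 0.1 rad), then the shift along the world's x, y, z in units of 20 mm (1.0 is 20 mm), then the opening, from 0 (shut) to 1 (fully open). A call has 1 to 8 rows; each row shifts and turns the pose as measured when the row begins; what a row does not reach is not made up. A row lasts 1/10 s, in which the tool goes at most 50 mm and 8.59 degrees, less where a joint would pass 70% of its speed; a pose out of reach is approached as far as the arm can. A call with a number of a shift or a turn outside -1 to 1 is refused whole. A call with a gripper value outside its range is refused whole. The fingers move at their own pace and stop on an object; "squeeze" is the grip in N (left out, the last holds). Time passes only in rows, so rows that do not move let the fingers close. It gives the time, the measured TCP pose, the force and the opening at its end, in the units of the state.
- get_obs(): the state, without advancing time (a new reading comes with each control period).
- get_image(name): name is "scene" or "top" or "wrist"; returns (picture, depth): 384x512x3 uint8, blue, green, red; 384x512 float32, m along the optical axis (not along the pixel's ray), 0 where there is no reading.
- get_calibration(name): a dict with "fx", "fy", "cx", "cy" (pixels), "k1" (the pictures are not rectified: a ray, as slopes to the right and down, at radius r is drawn at 1 + k1 r^2 times it, then the intrinsics apply), "position" and "orientation" of the camera in the world. Camera axes: x right, y down, z forward; pixel columns grow to the right and rows downward; lengths in m; the calibration is good to about 2 mm. A picture is of the moment at which its call begins: read the wrist's pose just before it. get_calibration takes no time and is no camera call; for the wrist camera it gives the pose at the moment of the call.
- finish_job(): hands the job in, once; it reports no verdict.
Trained networks look in the newest picture that a camera, given by its name, has taken for a name from the list of things; names that differ only in an ending like _2 or _b are one class to them, and where a whole thing is asked for, a point or a joint stands for the part that bears it (a point fixed in the world has none). Each returns a list of dicts, best first, with "p" (0 to 1); they miss things now and then, are a little off and sometimes report something else, mostly with a low value. They report only what shows in the picture. A call takes as long as a camera call. They do not tell look-alikes from the thing itself.
- look_for(camera, query): "centre" ([column, row] in pixels, amid what is visible of it).
- masks_of(camera, query): "region" (384x512 bool, what is visible of it) and "centre" ([column, row] in pixels, amid what is visible of it).
- tip_of(camera, query): "centre" ([column, row] in pixels: a listed point, or the origin of a listed thing).
The state is a dict: "t": time; "q": joint angles; "dq": joint speeds; "effort": joint torques, N m; "tool_pos": TCP position; "tool_rot": TCP orientation; "contact_force": force on the tool from outside, world axes, zero at the start; "wrist_torque": the same for the moment, N m; "opening": finger opening in m.
Only numpy, scipy, OpenCV 4.12 (cv2) and the standard library are available. Lean on these libraries where they do the work, as an engineer would, in place of code of your own. Each camera call takes 0.05 s, during which the arm holds its last target.

### The job

Check the height of the washer's spare levelling foot on the bench height gauge: stand the foot upright on the gauge's round steel table, centred under the sprung plunger, and let go of it. Then slide the gauge's bracket gently down its column until the plunger bears on the top of the foot's stem and is pushed in about half of its 10 mm travel, never as far as its stop. Let go and leave the gauge standing like that to be read, with the other things on the board undisturbed.

Things in the scene. Friction and masses are not known exactly. Their poses are not given: they have to be found in the camera images.
- foot_mid (a point): Pinch point of the loose washer foot (about 140 g): on the axis of its upright 12 mm steel stem, 48 mm above its underside; z up along the stem. The stem was screwed in or out beforehand and stays put, so the foot's whole height is not known: 66 to 84 mm from the underside to the flat stem end.
- foot: The same washer foot; origin at the centre of its underside. It stands on a round rubber base 42 mm across and 10 mm high; above that a steel washer 30 mm across (up to 13 mm) and a thin hexagon nut 22 mm over the corners (up to 20 mm), then the stem.
- gauge: Height gauge, fixed to the board; origin under the plunger's axis, z up. Grey base plate 18 mm thick, 112 mm wide, from 60 mm towards -x to 140 mm towards +x. At +x 100 mm a steel column 25 mm thick, 340 mm tall (cap 32 mm). Its -x side, turned roughly to the robot, is open.
- anvil (a point): Centre of the top face of the gauge's round steel table: 64 mm in diameter, 26 mm above the board, on the plunger's axis. Same axes as gauge.
- barrel (a point): Pinch point on the barrel, an upright 28 mm aluminium cylinder on the plunger's axis standing 48 mm above the bracket's arm: 25 mm above the arm's top, 23 mm below the barrel's top, 301 mm above the board with the bracket right up. The arm (20 mm high, 26 mm wide, 37 at the barrel) runs to +x into a sleeve 50 mm wide, 56 mm tall, its near face 77 mm from the barrel's axis. Axes as gauge.
- tip (a point): Centre of the flat underside of the sprung plunger (disc 18 mm across, 4 mm thick, on a 10 mm rod): 81 mm below barrel when not pushed in, 220 mm above the board with the bracket right up. The barrel's lower end, 24 mm across, is 18 mm above it. Axes as gauge.
- bracket (a joint): How far the bracket (with barrel and plunger, 0.28 kg) is slid down the column, m: 0 right up, 0.150 right down; starts within 20 mm of the top. It moves straight up and down, with about 7 N of friction, and stays where it is left.
- plunger (a joint): How far the sprung plunger is pushed up into the barrel, m: 0 hanging free, 0.010 at its stop. The spring pushes back with 2 N at first touch and 0.5 N more per mm. A thin black cross pin on the plunger moves past three black rings on the barrel's lower end: at the lowest when free, the middle one at 5 mm, the upper one at 10 mm.
- tub: Bystander: white plastic container with a screw-top lid, 100 mm across, 124 mm tall; origin at the centre of its underside.
- spray: Bystander: closed blue spray bottle, 72 mm across, 212 mm tall, nozzle towards its -x reaching 60 mm; origin at the centre of its underside.
- scoop: Bystander: aluminium scoop, a cup 72 mm across and 50 mm tall at 35 mm towards its +x, handle to 106 mm towards its -x at 48 mm height; origin on the board.
- dish: Bystander: white ceramic dish with wooden pegs, 108 mm across, about 40 mm tall; origin at the centre of its underside.
There are look-alikes about, which are no part of the job. Leave any blue or pink look-alike of the foot alone.

How it is judged:
On the way:
1. the foot stands upright on the gauge's table, centred under the free plunger, let go (z of foot_mid in the frame of anvil between 0.044 and 0.052 m and angle between foot_mid's own z axis and vertical below 0.1 rad and horizontal distance between foot_mid and tip below 0.008 m and value of joint plunger below 0.001 m and contact force between the fingers and foot below 0.1 N), for 0.2 s.
At the end, for the whole second after the job is handed in: The foot stands upright (within 0.1 rad) and at rest on the gauge's round table, its axis within 8 mm of the plunger's, and the plunger rests on the stem's end pushed in 3 to 7 mm of its 10 mm travel; everything is released (z of foot_mid in the frame of anvil between 0.044 and 0.052 m and angle between foot_mid's own z axis and vertical below 0.1 rad and horizontal distance between foot_mid and tip below 0.008 m and value of joint plunger between 0.003 and 0.007 m and linear speed of foot below 0.02 m/s); the robot touches nothing.
It fails at once if the plunger is run up to its stop (beyond 9.3 mm) (value of joint plunger above 0.0093 m).
It fails at once if the white screw-top tub is moved more than 25 mm or tipped (distance of tub from where it was at the start of the episode above 0.025 m or angle between tub's own z axis and vertical above 0.3 rad).
It fails at once if the spray bottle is moved more than 25 mm or tipped (distance of spray from where it was at the start of the episode above 0.025 m or angle between spray's own z axis and vertical above 0.3 rad).
It fails at once if the aluminium scoop is moved more than 25 mm or tipped (distance of scoop from where it was at the start of the episode above 0.025 m or angle between scoop's own z axis and vertical above 0.3 rad).
It fails at once if the peg dish is moved more than 25 mm or tipped (distance of dish from where it was at the start of the episode above 0.025 m or angle between dish's own z axis and vertical above 0.3 rad).
It also fails if it takes over 58 s, if anything falls off the work surface, if the arm or the gripper's body presses on something with over 40 N, if the wrist force passes 120 N, or if a joint passes its speed limit or range.

## Working session

There is one attempt and no reset: what is moved stays moved. The work goes in short steps, Python scripts to look and compute and a tool call to move; the robot and the scene stay as the last step left them, time stands still between calls to the robot, and variables do not carry over. Pictures are saved under pics/ and viewed, and the job is handed in when it is done.

Besides the shell and the picture viewer there is one more tool, called after "Call:" as name([rows], argument=value, ...), one row to a line, values as JSON. carry_out: Moves the arm, as the interface text tells. Shifts and turns lie within -1 to 1; 1 stands for 20 mm of shift or 0.1 rad of turn. Its arguments: {"type":"object","properties":{"increments":{"type":"array","items":{"type":"array"}},"squeeze":{"type":"number"}},"required":["increments"]}

```bash
mkdir -p pics; ls; cat > h.py <<'E'
import numpy as np, cv2
from scipy.spatial.transform import Rotation as R
from station import *
def cal(n):
    c=get_calibration(n); o=np.array(c["orientation"],float)
    M=o if o.shape==(3,3) else (R.from_rotvec(o).as_matrix() if o.size==3 else R.from_quat(o).as_matrix())
    return c,M,np.array(c["position"])
def ray(n,px,C=None):
    c,M,p=C or cal(n)
    K=np.array([[c["fx"],0,c["cx"]],[0,c["fy"],c["cy"]],[0,0,1.]])
    u=cv2.undistortPoints(np.array([[px]],float),K,np.array([c["k1"],0,0,0,0.]))[0,0]
    return p,M@np.array([u[0],u[1],1.])
def at_z(n,px,z,C=None):
    p,d=ray(n,px,C); return p+d*(z-p[2])/d[2]
def at_d(n,px,D,C=None):
    p,d=ray(n,px,C); return p+d*D
def proj(n,X,C=None):
    c,M,p=C or cal(n); v=M.T@(np.array(X)-p); s=v[:2]/v[2]; s=s*(1+c["k1"]*(s@s))
    return np.array([c["fx"]*s[0]+c["cx"],c["fy"]*s[1]+c["cy"]])
def tri(rays):
    A=np.zeros((3,3));b=np.zeros(3)
    for p,d in rays:
        d=d/np.linalg.norm(d);P=np.eye(3)-np.outer(d,d);A+=P;b+=P@p
    return np.linalg.solve(A,b)
E
python3 - <<'E'
from h import *
for n in ("scene","top","wrist"):
    im,d=get_image(n); cv2.imwrite(f"pics/{n}0.png",im); np.save(f"pics/{n}0.npy",d)
    c=get_calibration(n); print(n,c)
    for q in ("foot","gauge","barrel"):
        for r in look_for(n,q): print(q,r)
    for q in ("foot","foot_mid","anvil","barrel","tip"):
        for r in tip_of(n,q): print("tip",q,r)
print(get_obs())
E
```

```text
pics
scene {'fx': 371.06406194702447, 'fy': 371.06406194702447, 'cx': 259.6322515118038, 'cy': 195.0682628490924, 'k1': -0.053680077278987035, 'position': array([ 1.22272998, -0.27670935,  0.90406967]), 'orientation': array([-2.04193522, -1.33013938,  0.55556694])}
foot {'centre': [195.3, 244.2], 'p': 0.6}
foot {'centre': [205.2, 265.1], 'p': 0.48}
foot {'centre': [178.3, 220.5], 'p': 0.46}
gauge {'centre': [338.1, 201.4], 'p': 0.59}
barrel {'centre': [348.5, 160.1], 'p': 0.98}
tip foot {'centre': [290.9, 290.6], 'p': 0.74}
tip foot {'centre': [197.8, 246.2], 'p': 0.62}
tip foot {'centre': [201.0, 265.8], 'p': 0.52}
tip foot {'centre': [181.9, 219.3], 'p': 0.44}
tip foot_mid {'centre': [193.9, 234.0], 'p': 0.68}
tip foot_mid {'centre': [178.5, 206.9], 'p': 0.48}
tip foot_mid {'centre': [201.4, 253.5], 'p': 0.43}
tip anvil {'centre': [325.3, 198.8], 'p': 0.79}
tip anvil {'centre': [334.2, 157.0], 'p': 0.23}
tip barrel {'centre': [341.4, 136.6], 'p': 0.93}
tip tip {'centre': [337.2, 156.3], 'p': 0.57}
top {'fx': 470.8553969950995, 'fy': 470.8553969950995, 'cx': 256.6940690576312, 'cy':
[... 1078 characters left out ...]
tation': array([ 2.43062161, -1.53983768, -0.23329071])}
{'t': 1.35, 'q': array([-1.24701216e+00,  5.27132727e-02,  1.61288992e+00,  8.43635307e-06,
        1.47597557e+00, -1.19002543e-01]), 'dq': array([ 0.0006386 ,  0.00235199, -0.00110732, -0.00164254,  0.00128172,
        0.00149984]), 'effort': array([ 9.27257520e-05, -3.93675721e+01, -3.70456266e+01, -9.24990218e-05,
        5.91847056e-04, -7.54720606e-07]), 'tool_pos': array([ 0.26778346, -0.56471626,  0.40470137]), 'tool_rot': array([ 0.87716215,  1.3867128 , -0.87716584]), 'contact_force': array([-0.28928771, -0.09205276, -0.16929572]), 'wrist_torque': array([-0.05080701, -0.00304894, -0.00648568]), 'opening': 0.08579256444876945}
```

View pics/scene0.png

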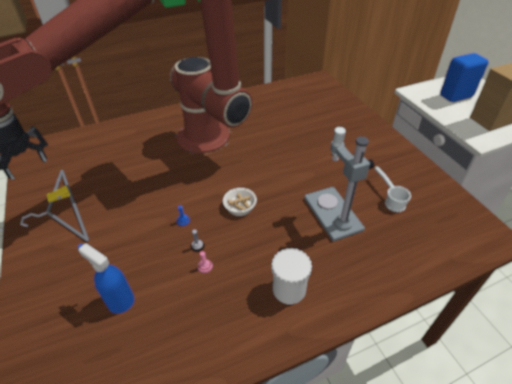

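View pics/top0.png

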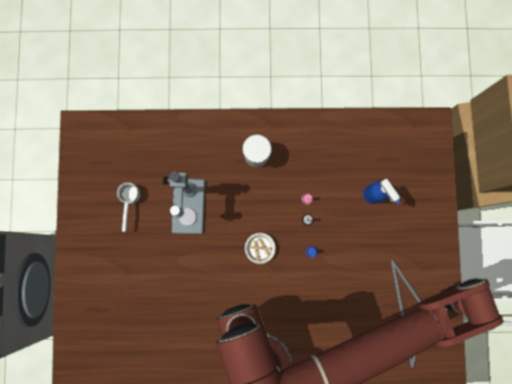

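View pics/wrist0.png

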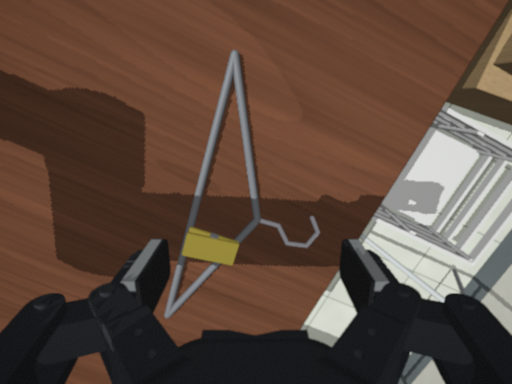

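The grey foot is at scene (196,240) and top (308,219), between the pink and blue look-alikes. The gauge is at scene (338,200) and top (187,215). I'll work out their positions.

```bash
python3 - <<'E'
from h import *
S=cal("scene");T=cal("top")
for n,s,t in (("foot",(197.8,246.2),(307.6,218.6)),("mid",(193.9,234),(305.6,220.3)),("anvil",(325.3,198.8),(183.2,214.1)),("barrel",(341.4,136.6),(174.2,210.6))):
    print(n,tri([ray("scene",s,S),ray("top",t,T)]),end=' ')
    if n=='foot':print(at_z("scene",s,0,S),at_z("top",t,0,T))
    if n=='mid':print(at_z("scene",s,.048,S),at_z("top",t,.048,T))
    if n=='anvil':print(at_z("scene",s,.026,S),at_z("top",t,.026,T))
    if n=='barrel':print(at_z("scene",s,.295,S),at_z("top",t,.295,T))
for n,p,z in (("pink",(307,198),.03),("blue",(312,252),.03),("dish",(261,248),.03),("tub",(257,150),.12),("spray",(376,192),.1)):
    print(n,at_z("top",p,z,T))
# crops upscaled
for n,x,y,w in (("top",120,150,100),("scene",290,110,110),("top",270,170,80),("scene",160,190,80)):
    im=cv2.imread(f"pics/{n}0.png")[y:y+w,x:x+w]
    cv2.imwrite(f"pics/c_{n}{x}.png",cv2.resize(im,(400,400),interpolation=cv2.INTER_CUBIC))
a=[cv2.imread(f"pics/c_{s}.png") for s in("top120","scene290","top270","scene160")]
cv2.imwrite("pics/crops.png",cv2.resize(np.vstack([np.hstack(a[:2]),np.hstack(a[2:])]),(600,600)))
E
```

```text
foot [ 0.52920742 -0.1846287   0.00523669] [ 0.52529049 -0.18374355  0.        ] [ 0.5294414  -0.18562209  0.        ]
mid [ 0.51856666 -0.17931125  0.04974741] [ 0.5147471  -0.18609088  0.048     ] [ 0.52040286 -0.17239043  0.048     ]
anvil [0.54305235 0.25932659 0.03693936] [0.5303388  0.25433799 0.026     ] [0.54960887 0.2716086  0.026     ]
barrel [0.54203176 0.26376369 0.28260819] [0.55587014 0.25383459 0.295     ] [0.54055475 0.26100357 0.295     ]
pink [ 0.60314952 -0.18161835  0.03      ]
blue [ 0.40634173 -0.19500338  0.03      ]
dish [ 0.42316678 -0.01052447  0.03      ]
tub [0.76485315 0.00079459 0.12      ]
spray [ 0.61424075 -0.41803786  0.1       ]
```

View pics/crops.png

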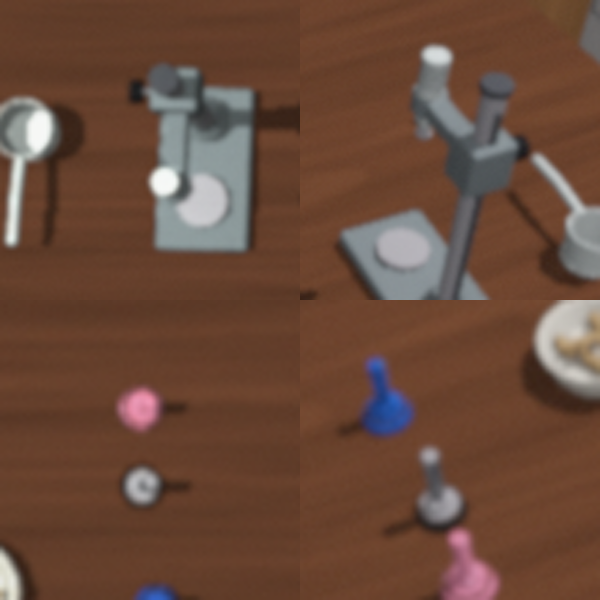

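The middle row shows the grey foot with its rubber base ring between the two look-alikes. The gauge yaw is a few degrees, with the column ahead of the barrel. Next I'll measure the foot and gauge more closely and plan a tilted approach.

```bash
cat >> h.py <<'E'
def target(psi,tau,grasp,back=0.155):
    x=np.array([np.cos(tau)*np.cos(psi),np.cos(tau)*np.sin(psi),-np.sin(tau)])
    up=np.array([np.sin(tau)*np.cos(psi),np.sin(tau)*np.sin(psi),np.cos(tau)])
    return x,up,np.array(grasp)-back*x
def rot_for(psi,tau,camside):   # camside: sign s with camera along s*tool y
    x,up,_=target(psi,tau,[0,0,0]); y=camside*up; return np.column_stack([x,y,np.cross(x,y)])
def plan(Rt,pt):
    o=get_obs(); R0=R.from_rotvec(o["tool_rot"]).as_matrix()
    rv=R.from_matrix(Rt@R0.T).as_rotvec(); dp=np.array(pt)-o["tool_pos"]
    n=int(np.ceil(max(np.linalg.norm(rv)/.1,np.abs(dp).max()/.02)))
    print("t",o["t"],"q",o["q"].round(2),"pos",o["tool_pos"].round(4),"rows",n,"turn tot",(rv/.1).round(2),"shift tot",(dp/.02).round(2)); 
    if n: print("per row",(rv/.1/n).round(3),(dp/.02/n).round(3))
    return rv,dp
E
python3 - <<'E'
from h import *
S=cal("scene");T=cal("top")
o=get_obs();M=R.from_rotvec(o["tool_rot"]).as_matrix();print(M.round(3))
print("cam in tool",M.T@(cal("wrist")[2]-o["tool_pos"]), "cam axes in tool",(M.T@cal("wrist")[1]).round(2))
print("foot base top",at_z("top",(307.9,219.9),.012,T))
# crop of gauge in top: plate corners (near-left, near-right), x=120+u/3,y=150+v/3
for u,v in ((157,248),(247,250),(254,90)): print("plate",at_z("top",(120+u/3,150+v/3),.018,T))
print("anvil",at_z("top",(120+202/3,150+200/3),.026,T),"barrel top",at_z("top",(120+164/3,150+181/3),.315,T),"cap",at_z("top",(120+163/3,150+81/3),.34,T))
u=lambda a,b:(290+(a-300)*110/300,110+b*110/300)
print("sc anvil",at_z("scene",u(403,249),.026,S),"barreltop",at_z("scene",u(436,56),.315,S),"cap",at_z("scene",u(498,84),.34,S))
d=np.load("pics/top0.npy")
for px in ((174,210),(187,217),(175,177)): print(px,[1.7426-d[px[1],px[0]]])
Rt=rot_for(np.radians(-35),.61,np.sign((M.T@(cal("wrist")[2]-o["tool_pos"]))[1]))
x,up,p=target(np.radians(-35),.61,[.527,-.183,.048],.155+.11); print("pre",p)
plan(Rt,p+[0,0,.03])
E
```

```text
[[ 0.     0.904  0.428]
 [-0.     0.428 -0.904]
 [-1.     0.     0.   ]]
cam in tool [ 0.03092639  0.07619149 -0.00054381] cam axes in tool [[-0.   -0.3   0.95]
 [-0.   -0.95 -0.3 ]
 [ 1.   -0.    0.  ]]
foot base top [ 0.52388681 -0.18514974  0.012     ]
plate [0.48273787 0.3121218  0.018     ]
plate [0.4790525  0.20265637 0.018     ]
plate [0.67561042 0.19404599 0.018     ]
anvil [0.54005782 0.25650122 0.026     ] barrel top [0.53969798 0.25635641 0.315     ] cap [0.63818429 0.25402556 0.34      ]
sc anvil [0.54347563 0.25586208 0.026     ] barreltop [0.5528301  0.24749164 0.315     ] cap [0.64162653 0.25378749 0.34      ]
(174, 210) [np.float32(0.3073237)]
(187, 217) [np.float32(0.03083837)]
(175, 177) [np.float32(0.33230186)]
pre [ 0.34907467 -0.05841534  0.19980988]
t 1.35 q [-1.25  0.05  1.61  0.    1.48 -0.12] pos [ 0.2678 -0.5647  0.4047] rows 26 turn tot [ -0.84 -10.    -9.68] shift tot [ 4.06 25.32 -8.74]
per row [-0.032 -0.385 -0.372] [ 0.156  0.974 -0.336]
```

```bash
python3 - <<'E'
from h import *
Rt=rot_for(np.radians(-35),.61,1)
x,up,p=target(np.radians(-35),.61,[.525,-.185,.048]); print("grasp tcp",p)
plan(Rt,p+[0,0,.12])
E
```

```text
grasp tcp [ 0.42093047 -0.11212973  0.13679446]
t 1.35 q [-1.25  0.05  1.61  0.    1.48 -0.12] pos [ 0.2678 -0.5647  0.4047] rows 23 turn tot [ -0.84 -10.    -9.68] shift tot [ 7.66 22.63 -7.4 ]
per row [-0.037 -0.435 -0.421] [ 0.333  0.984 -0.322]
```

Call:
carry_out([
  [[-0.04,-0.43,-0.42],[0.33,0.98,0],1],
  [[-0.04,-0.43,-0.42],[0.33,0.98,0],1],
  [[-0.04,-0.43,-0.42],[0.33,0.98,0],1],
  [[-0.04,-0.43,-0.42],[0.33,0.98,0],1],
  [[-0.04,-0.43,-0.42],[0.33,0.98,0],1],
  [[-0.04,-0.43,-0.42],[0.33,0.98,0],1],
  [[-0.04,-0.43,-0.42],[0.33,0.98,0],1],
  [[-0.04,-0.43,-0.42],[0.33,0.98,0],1],
])

```text
t: 2.15
tool_pos: [0.3212, -0.4043, 0.4047]
tool_rot: [1.211, 0.92, -0.949]
contact_force: [0.6, 0.1, -0.2]
opening: 0.0854
```

```bash
python3 - <<'E'
from h import *
Rt=rot_for(np.radians(-35),.61,1)
x,up,p=target(np.radians(-35),.61,[.525,-.185,.048])
plan(Rt,p+[0,0,.12])
E
```

```text
t 2.15 q [-1.1  -0.28  1.93  0.27  1.26  0.33] pos [ 0.3212 -0.4043  0.4047] rows 15 turn tot [-0.55 -6.43 -6.15] shift tot [ 4.99 14.61 -7.39]
per row [-0.037 -0.429 -0.41 ] [ 0.332  0.974 -0.493]
```

Call:
carry_out([
  [[-0.04,-0.43,-0.42],[0.33,0.98,-0.5],1],
  [[-0.04,-0.43,-0.42],[0.33,0.98,-0.5],1],
  [[-0.04,-0.43,-0.42],[0.33,0.98,-0.5],1],
  [[-0.04,-0.43,-0.42],[0.33,0.98,-0.5],1],
  [[-0.04,-0.43,-0.42],[0.33,0.98,-0.5],1],
  [[-0.04,-0.43,-0.42],[0.33,0.98,-0.5],1],
  [[-0.04,-0.43,-0.42],[0.33,0.98,-0.5],1],
  [[-0.04,-0.43,-0.42],[0.33,0.98,-0.5],1],
])

```text
t: 2.95
tool_pos: [0.3751, -0.2413, 0.3256]
tool_rot: [1.481, 0.407, -0.972]
contact_force: [0.5, -1.2, 0.6]
opening: 0.0852
```

```bash
python3 - <<'E'
from h import *
Rt=rot_for(np.radians(-35),.61,1)
x,up,p=target(np.radians(-35),.61,[.525,-.185,.048])
plan(Rt,p+[0,0,.12])
E
```

```text
t 2.95 q [-0.79 -0.53  2.27  0.31  0.74  0.91] pos [ 0.3751 -0.2413  0.3256] rows 7 turn tot [-0.19 -2.82 -2.61] shift tot [ 2.29  6.46 -3.44]
per row [-0.027 -0.403 -0.373] [ 0.327  0.923 -0.492]
```

Call:
carry_out([
  [[-0.04,-0.43,-0.42],[0.33,0.98,-0.5],1],
  [[-0.04,-0.43,-0.42],[0.33,0.98,-0.5],1],
  [[-0.04,-0.43,-0.42],[0.33,0.98,-0.5],1],
  [[-0.04,-0.43,-0.42],[0.33,0.98,-0.5],1],
  [[0,-0.43,-0.42],[0.33,0.9,-0.5],1],
  [[0,-0.43,-0.3],[0.33,0.8,-0.5],1],
  [[0,-0.2,-0.2],[0.3,0.5,-0.2],1],
])

```text
t: 3.65
tool_pos: [0.4184, -0.1189, 0.2628]
tool_rot: [1.652, 0.009, -0.953]
contact_force: [-0.3, -0.9, 0.4]
opening: 0.0854
```

```bash
python3 - <<'E'
from h import *
im,d=get_image("wrist"); cv2.imwrite("pics/w1.png",im); np.save("pics/w1.npy",d)
C=cal("wrist")
for q in("foot","foot_mid"):
  for r in tip_of("wrist",q): print(q,r, at_z("wrist",r["centre"],0 if q=="foot" else .048,C))
Rt=rot_for(np.radians(-35),.61,1)
x,up,p=target(np.radians(-35),.61,[.525,-.185,.048])
plan(Rt,p+[0,0,.12])
E
```

```text
foot {'centre': [241.8, 335.1], 'p': 0.73} [ 0.52803476 -0.17914019  0.        ]
foot {'centre': [208.6, 267.4], 'p': 0.67} [ 0.60467755 -0.1865264   0.        ]
foot {'centre': [353.9, 167.4], 'p': 0.39} [ 0.61534957 -0.4225375   0.        ]
foot_mid {'centre': [198.4, 250.3], 'p': 0.93} [ 0.60474899 -0.18232448  0.048     ]
foot_mid {'centre': [245.0, 321.2], 'p': 0.72} [ 0.52701597 -0.18360367  0.048     ]
t 3.8 q [-0.41 -0.48  2.39 -0.51  0.33  2.17] pos [ 0.4186 -0.1194  0.2634] rows 1 turn tot [-0.03 -0.1  -0.05] shift tot [ 0.12  0.37 -0.33]
per row [-0.03  -0.101 -0.05 ] [ 0.116  0.366 -0.332]
```

View pics/w1.png

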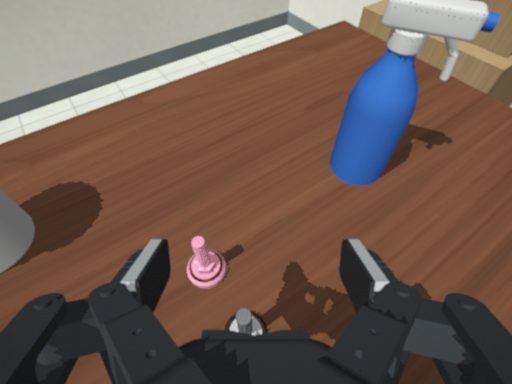

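```bash
cat > kin.py <<'E'
import numpy as np
from scipy.spatial.transform import Rotation as R
from scipy.optimize import least_squares
Z=lambda a:R.from_euler('z',a).as_matrix()
Y=lambda a:R.from_euler('y',a).as_matrix()
LO=np.array([-3.01,-1.01,.06,-1.02,.09,-3.14]);HI=np.array([3.01,2.22,2.58,4.17,2.62,3.14])
def fk(q,P):
    h,L1,a3,L2,d=P
    A=Z(q[0])@Y(q[1]); p=np.array([0,0,h])+A@[0,0,L1]
    A=A@Y(q[2]); p=p+A@[a3,0,L2]
    A=A@Z(q[3])@Y(q[4]); p=p+A@[0,0,d]
    A=A@Z(q[5]); return p,A
D=[([-1.24701,.05271,1.61289,0,1.47598,-.119],[.26778,-.56472,.40470],[.87716,1.38671,-.87717]),
([-1.1,-.28,1.93,.27,1.26,.33],[.3212,-.4043,.4047],[1.211,.92,-.949]),
([-.79,-.53,2.27,.31,.74,.91],[.3751,-.2413,.3256],[1.481,.407,-.972]),
([-.41,-.48,2.39,-.51,.33,2.17],[.4186,-.1194,.2634],None)]
f=lambda P:np.concatenate([fk(q,P)[0]-p for q,p,_ in D])
s=least_squares(f,[.3,.4,0,.5,.1],x_scale=.1); P=s.x
def tool_rot_align():
    return fk(D[0][0],P)[1].T@R.from_rotvec(D[0][2]).as_matrix()
TA=tool_rot_align()
def ik(Rt,pt,q0):
    def g(q):
        p,A=fk(q,P); return np.concatenate([(p-pt)*5,R.from_matrix(A@TA@Rt.T).as_rotvec()])
    b=None
    for k in range(6):
        x0=np.clip(np.array(q0)+(0 if k==0 else np.random.default_rng(k).normal(0,.4,6)),LO+.01,HI-.01)
        r=least_squares(g,x0,bounds=(LO,HI))
        if b is None or r.cost<b.cost-1e-8: b=r
    return b.x,b.cost
if __name__=="__main__":
    print(P,np.abs(s.fun).max(),TA.round(2))
    for q,p,r in D[:3]: print((fk(q,P)[1]@TA-R.from_rotvec(r).as_matrix()).round(2).tolist())
E
python3 kin.py; python3 - <<'E'
from kin import *
from h import rot_for,target,get_obs
q=get_obs()["q"]
for tau in(.61,.8,1.):
  for psi in(-35,-19,-5):
    Rt=rot_for(np.radians(psi),tau,1);x,up,p=target(np.radians(psi),tau,[.526,-.184,.048])
    for dz in(.12,.05,0):
        a,c=ik(Rt,p+[0,0,dz],q);print(tau,psi,dz,a.round(2),"%.1e"%c)
g=[.541,.256,.076]
for tau in(.4,.61,.8):
  for psi in(0,15,26):
    Rt=rot_for(np.radians(psi),tau,1)
    for back in(.155,.255):
        x,up,p=target(np.radians(psi),tau,g,back);a,c=ik(Rt,p,q+[.9,0,0,0,0,0]);print("g",tau,psi,back,a.round(2),"%.1e"%c)
E
```

```text
[0.31884408 0.56248448 0.209171   0.62391885 0.22034144] 0.08590875427627154 [[-0. -0. -1.]
 [ 0.  1. -0.]
 [ 1. -0. -0.]]
[[0.0, 0.0, 0.0], [-0.0, 0.0, -0.0], [-0.0, 0.0, -0.0]]
[[-0.01, 0.0, 0.0], [0.0, 0.0, 0.0], [-0.0, -0.01, -0.0]]
[[0.0, 0.0, 0.0], [-0.0, 0.01, -0.0], [0.0, 0.0, 0.01]]
0.61 -35 0.12 [-0.05 -0.37  2.37 -1.02  0.51  2.89] 7.0e-04
0.61 -35 0.05 [-0.1  -0.21  2.37 -1.02  0.39  2.91] 1.2e-02
0.61 -35 0 [-0.13 -0.08  2.36 -1.02  0.31  2.92] 3.0e-02
0.61 -19 0.12 [-0.34 -0.43  2.42  0.05  0.18  1.52] 1.1e-25
0.61 -19 0.05 [-0.34 -0.17  2.44  3.04  0.09 -1.47] 3.6e-06
0.61 -19 0 [-0.34  0.04  2.43  3.11  0.29 -1.55] 4.7e-19
0.61 -5 0.12 [-0.62 -0.36  2.39  1.12  0.48  0.18] 1.1e-20
0.61 -5 0.05 [-0.62 -0.12  2.4   1.62  0.43 -0.38] 3.9e-21
0.61 -5 0 [-0.62  0.07  2.39  2.    0.48 -0.8 ] 2.9e-19
0.8 -35 0.12 [-0.11 -0.37  2.28 -0.62  0.62  2.47] 1.1e-27
0.8 -35 0.05 [-0.11 -0.2   2.32 -0.85  0.46  2.74] 1.7e-25
0.8 -35 0 [-0.12 -0.06  2.32 -1.02  0.38  2.93] 4.9e-04
0.8 -19 0.12 [-0.34 -0.42  2.31  0.01  0.48  1.55] 2.6e-21
0.8 -19 0.05 [-0.34 -0.24  2.35  0.02  0.27  1
[... 1156 characters left out ...]
 -1.02  0.58  3.12] 2.4e-02
g 0.61 0 0.255 [ 0.97 -0.26  2.34 -1.02  0.79  3.14] 9.4e-03
g 0.61 15 0.155 [ 0.55 -0.08  2.32 -1.02  0.18  2.78] 1.4e-02
g 0.61 15 0.255 [ 0.72 -0.42  2.47 -1.02  0.41  2.84] 1.3e-03
g 0.61 26 0.155 [ 0.43  0.    2.36  3.03  0.18 -1.48] 4.0e-24
g 0.61 26 0.255 [ 0.42 -0.45  2.51  0.22  0.13  1.33] 1.8e-26
g 0.8 0 0.155 [ 0.74 -0.01  2.2  -1.02  0.58  3.09] 2.4e-05
g 0.8 0 0.255 [ 0.88 -0.28  2.27 -0.84  0.81  2.95] 1.8e-22
g 0.8 15 0.155 [ 0.58 -0.07  2.27 -0.84  0.3   2.62] 5.9e-30
g 0.8 15 0.255 [ 0.66 -0.43  2.35 -0.54  0.55  2.33] 6.1e-31
g 0.8 26 0.155 [ 0.43 -0.08  2.28  0.08  0.18  1.47] 3.2e-22
g 0.8 26 0.255 [ 0.43 -0.46  2.37  0.04  0.46  1.51] 5.3e-26
```

```bash
python3 - <<'E'
from kin import *
cols={"h":lambda q:np.array([0,0,1.]),"a1":lambda q:Z(q[0])@[1,0,0],"lat":lambda q:Z(q[0])@[0,1,0],
"L1":lambda q:Z(q[0])@Y(q[1])@[0,0,1],"a3":lambda q:Z(q[0])@Y(q[1]+q[2])@[1,0,0],"L2":lambda q:Z(q[0])@Y(q[1]+q[2])@[0,0,1],
"w":lambda q:Z(q[0])@Y(q[1]+q[2])@Z(q[3])@[1,0,0],"wy":lambda q:Z(q[0])@Y(q[1]+q[2])@Z(q[3])@[0,1,0],"d":lambda q:Z(q[0])@Y(q[1]+q[2])@Z(q[3])@Y(q[4])@[0,0,1],"dx":lambda q:Z(q[0])@Y(q[1]+q[2])@Z(q[3])@Y(q[4])@[1,0,0]}
b=np.concatenate([p for _,p,_ in D])
for names in (["h","L1","a3","L2","d"],["h","a1","L1","L2","d"],["h","L1","L2","d","w"],["h","L1","L2","d","dx"],["h","lat","L1","L2","d"],["h","a1","L1","a3","L2","d"],["h","a1","lat","L1","a3","L2","w","d"]):
    A=np.column_stack([np.concatenate([cols[n](q) for q,_,_ in D]) for n in names])
    x,*_=np.linalg.lstsq(A,b,rcond=None); print(names,x.round(3),"err",np.abs(A@x-b).max().round(4))
E
```

```text
['h', 'L1', 'a3', 'L2', 'd'] [0.319 0.562 0.209 0.624 0.22 ] err 0.0859
['h', 'a1', 'L1', 'L2', 'd'] [ 0.102 -0.134  0.596  0.733  0.222] err 0.0957
['h', 'L1', 'L2', 'd', 'w'] [ 0.026  0.623  0.601  0.221 -0.031] err 0.0838
['h', 'L1', 'L2', 'd', 'dx'] [ 0.057  0.588  0.582  0.2   -0.027] err 0.0787
['h', 'lat', 'L1', 'L2', 'd'] [0.124 0.075 0.439 0.6   0.098] err 0.0102
['h', 'a1', 'L1', 'a3', 'L2', 'd'] [ 0.461 -0.227  0.584  0.289  0.85   0.276] err 0.0921
['h', 'a1', 'lat', 'L1', 'a3', 'L2', 'w', 'd'] [ 0.246 -0.006  0.074  0.44   0.11   0.617 -0.005  0.119] err 0.0026
```

```bash
python3 - <<'E'
s=open('kin.py').read()
s=s.replace("h,L1,a3,L2,d=P","h,L1,a3,L2,d,lat=P").replace("p=np.array([0,0,h])+A@[0,0,L1]","p=np.array([0,0,h])+A@[0,lat,L1]").replace("[.3,.4,0,.5,.1]","[.3,.4,0,.5,.1,.07]")
open('kin.py','w').write(s)
E
python3 kin.py; cat > t.py <<'E'
from kin import *
from h import rot_for,target,get_obs
q=get_obs()["q"]
for tau in(.61,.8,1.):
  for psi in(-35,-25,-10):
    Rt=rot_for(np.radians(psi),tau,1);x,up,p=target(np.radians(psi),tau,[.526,-.184,.048])
    for dz in(.12,.05,0):
        a,c=ik(Rt,p+[0,0,dz],q);print(tau,psi,dz,a.round(2),"%.1e"%c)
g=[.541,.256,.076]
for tau in(.4,.61,.8):
  for psi in(0,10,20):
    Rt=rot_for(np.radians(psi),tau,1)
    for back in(.155,.255):
        x,up,p=target(np.radians(psi),tau,g,back);a,c=ik(Rt,p,q+[.9,0,0,0,0,0]);print("g",tau,psi,back,a.round(2),"%.1e"%c)
E
python3 t.py
```

```text
[0.23690978 0.43306602 0.09679927 0.60977192 0.11122898 0.07437506] 0.0026239142423466477 [[-0. -0. -1.]
 [ 0.  1. -0.]
 [ 1. -0. -0.]]
[[0.0, 0.0, 0.0], [-0.0, 0.0, -0.0], [-0.0, 0.0, -0.0]]
[[-0.01, 0.0, 0.0], [0.0, 0.0, 0.0], [-0.0, -0.01, -0.0]]
[[0.0, 0.0, 0.0], [-0.0, 0.01, -0.0], [0.0, 0.0, 0.01]]
0.61 -35 0.12 [-0.38 -0.46  2.39 -0.63  0.32  2.31] 3.8e-27
0.61 -35 0.05 [-0.39 -0.3   2.41 -1.02  0.2   2.71] 3.7e-04
0.61 -35 0 [-0.41 -0.19  2.41 -1.02  0.12  2.72] 7.0e-03
0.61 -25 0.12 [-0.49 -0.51  2.42  0.17  0.27  1.37] 7.2e-20
0.61 -25 0.05 [-0.49 -0.33  2.44  0.57  0.09  0.97] 4.6e-06
0.61 -25 0 [-0.49 -0.18  2.44  2.61  0.09 -1.08] 5.7e-24
0.61 -10 0.12 [-0.66 -0.49  2.41  0.91  0.5   0.43] 3.5e-31
0.61 -10 0.05 [-0.66 -0.32  2.43  1.27  0.41  0.03] 5.3e-27
0.61 -10 0 [-0.66 -0.17  2.43  1.63  0.39 -0.35] 3.2e-28
0.8 -35 0.12 [-0.4  -0.43  2.3  -0.29  0.53  1.98] 1.1e-18
0.8 -35 0.05 [-0.4  -0.29  2.33 -0.41  0.37  2.11] 7.1e-22
0.8 -35 0 [-0.4  -0.17  2.34 -0.61  0.26  2.32] 1.4e-19
0.8 -25 0.12 [-0.49 -0.46  2.32  0.07  0.51  1.47] 4.9e-24
0.8 -25 0.05 [-0.49 -0.32  2.3
[... 1178 characters left out ...]
 -1.02  0.36  2.88] 1.0e-02
g 0.61 0 0.255 [ 0.59 -0.4   2.41 -1.02  0.54  2.9 ] 8.8e-04
g 0.61 10 0.155 [ 0.38 -0.14  2.31 -1.02  0.15  2.71] 3.2e-03
g 0.61 10 0.255 [ 0.46 -0.51  2.49 -0.81  0.32  2.52] 3.2e-28
g 0.61 20 0.155 [ 0.28 -0.14  2.35  2.    0.09 -0.46] 5.8e-04
g 0.61 20 0.255 [ 0.28 -0.59  2.53  0.22  0.25  1.32] 4.3e-22
g 0.8 0 0.155 [ 0.45 -0.09  2.21 -0.82  0.43  2.68] 1.6e-18
g 0.8 0 0.255 [ 0.54 -0.39  2.31 -0.65  0.63  2.52] 6.9e-24
g 0.8 10 0.155 [ 0.38 -0.13  2.24 -0.51  0.3   2.21] 5.9e-31
g 0.8 10 0.255 [ 0.42 -0.47  2.36 -0.35  0.52  2.06] 4.3e-26
g 0.8 20 0.155 [ 0.3  -0.15  2.26  0.13  0.26  1.42] 8.2e-20
g 0.8 20 0.255 [ 0.29 -0.52  2.4   0.08  0.5   1.46] 2.5e-25
```

```bash
cat > t.py <<'E'
from kin import *
from h import rot_for,target,get_obs
q=get_obs()["q"]
for tau in(.7,.75):
  for psi in(-35,-30):
    Rt=rot_for(np.radians(psi),tau,1);x,up,p=target(np.radians(psi),tau,[.526,-.184,.048])
    for dz in(.12,0):
        a,c=ik(Rt,p+[0,0,dz],q);print(tau,psi,dz,a.round(2),"%.1e"%c)
g=[.541,.256,.076]
for tau in(.7,.75):
  for psi in(10,20,35,45):
    Rt=rot_for(np.radians(psi),tau,1)
    for back in(.155,.255):
        x,up,p=target(np.radians(psi),tau,g,back);a,c=ik(Rt,p,q+[.7,0,0,.5,0,-.5]);print("g",tau,psi,back,a.round(2),"%.1e"%c)
E
python3 t.py
```

```text
0.7 -35 0.12 [-0.39 -0.45  2.35 -0.42  0.42  2.11] 7.1e-18
0.7 -35 0 [-0.4  -0.17  2.38 -1.02  0.18  2.73] 3.1e-04
0.7 -30 0.12 [-0.44 -0.47  2.36 -0.17  0.39  1.78] 1.1e-19
0.7 -30 0 [-0.44 -0.18  2.4  -0.84  0.09  2.46] 3.1e-06
0.75 -35 0.12 [-0.4  -0.44  2.32 -0.35  0.47  2.03] 3.4e-23
0.75 -35 0 [-0.4  -0.17  2.36 -0.85  0.21  2.56] 1.1e-27
0.75 -30 0.12 [-0.44 -0.46  2.34 -0.14  0.45  1.75] 4.6e-21
0.75 -30 0 [-0.44 -0.19  2.38 -0.43  0.14  2.05] 1.8e-21
g 0.7 10 0.155 [ 0.39 -0.13  2.29 -0.93  0.21  2.64] 4.6e-21
g 0.7 10 0.255 [ 0.44 -0.5   2.43 -0.53  0.41  2.24] 5.4e-27
g 0.7 20 0.155 [ 0.3  -0.15  2.31  0.31  0.12  1.23] 1.3e-23
g 0.7 20 0.255 [ 0.29 -0.57  2.47  0.13  0.37  1.41] 5.3e-20
g 0.7 35 0.155 [ 0.17 -0.14  2.3   1.13  0.37  0.17] 1.6e-28
g 0.7 35 0.255 [ 0.07 -0.55  2.46  0.79  0.59  0.5 ] 1.7e-30
g 0.7 45 0.155 [ 0.09 -0.11  2.27  1.17  0.56 -0.03] 1.1e-21
g 0.7 45 0.255 [-0.05 -0.46  2.41  0.94  0.78  0.18] 1.3e-28
g 0.75 10 0.155 [ 0.39 -0.13  2.27 -0.68  0.25  2.38] 2.4e-19
g 0.75 10 0.255 [ 0.43 -0.49  2.4  -0.43  0.47  2.13] 2.3e-20
g 0.75 20 0.155 [ 0.3  -0.15  2.29  0.18  0.19  1.36] 8.3e-31
g 0.75 20 0.255 [ 0.29 -0.55  2.43  0.1   0.44  1.44] 1.8e-16
g 0.75 35 0.155 [ 0.18 -0.14  2.28  0.95  0.39  0.36] 1.6e-19
g 0.75 35 0.255 [ 0.09 -0.53  2.42  0.69  0.62  0.6 ] 9.3e-19
g 0.75 45 0.155 [ 0.11 -0.11  2.25  1.04  0.56  0.1 ] 8.0e-19
g 0.75 45 0.255 [-0.02 -0.45  2.37  0.85  0.78  0.27] 7.8e-24
```

```bash
python3 - <<'E'
from h import *
Rt=rot_for(np.radians(-35),.8,1)
x,up,p=target(np.radians(-35),.8,[.526,-.184,.048]); print(p)
plan(Rt,p+[0,0,.05])
plan(Rt,p)
E
```

```text
[ 0.43754015 -0.12205974  0.15919019]
t 3.8 q [-0.41 -0.48  2.39 -0.51  0.33  2.17] pos [ 0.4186 -0.1194  0.2634] rows 3 turn tot [ 1.06  1.46 -0.05] shift tot [ 0.95 -0.13 -2.71]
per row [ 0.352  0.486 -0.018] [ 0.316 -0.044 -0.904]
t 3.8 q [-0.41 -0.48  2.39 -0.51  0.33  2.17] pos [ 0.4186 -0.1194  0.2634] rows 6 turn tot [ 1.06  1.46 -0.05] shift tot [ 0.95 -0.13 -5.21]
per row [ 0.176  0.243 -0.009] [ 0.158 -0.022 -0.869]
```

Call:
carry_out([
  [[0.27,0.37,0],[0.24,-0.03,-0.5],1],
  [[0.27,0.37,0],[0.24,-0.03,-0.6],1],
  [[0.27,0.37,0],[0.24,-0.03,-0.6],1],
  [[0.27,0.37,0],[0.24,-0.03,-0.6],1],
  [[0,0,0],[0,0,-0.4],1],
])

```text
t: 4.3
tool_pos: [0.4394, -0.1256, 0.2136]
tool_rot: [1.676, 0.165, -1.088]
contact_force: [0.7, 0.1, -0.4]
opening: 0.0854
```

```bash
python3 - <<'E'
from h import *
im,d=get_image("wrist"); cv2.imwrite("pics/w2.png",im)
im,d=get_image("scene"); cv2.imwrite("pics/s2.png",cv2.resize(im[130:330,100:320],(660,600),interpolation=cv2.INTER_CUBIC))
C=cal("wrist")
for q in("foot","foot_mid"):
  for r in tip_of("wrist",q): print(q,r, at_z("wrist",r["centre"],0 if q=="foot" else .048,C))
Rt=rot_for(np.radians(-35),.8,1)
x,up,p=target(np.radians(-35),.8,[.526,-.184,.048])
plan(Rt,p)
E
```

```text
foot {'centre': [254.4, 295.4], 'p': 0.79} [ 0.5232046  -0.18278097  0.        ]
foot {'centre': [205.5, 217.3], 'p': 0.61} [ 0.60124883 -0.18453683  0.        ]
foot_mid {'centre': [192.8, 192.6], 'p': 0.9} [ 0.6034895  -0.18341602  0.048     ]
foot_mid {'centre': [253.7, 283.0], 'p': 0.82} [ 0.52522709 -0.18376124  0.048     ]
t 4.5 q [-0.41 -0.3   2.33 -0.37  0.38  2.06] pos [ 0.4388 -0.1249  0.2135] rows 3 turn tot [-0.03 -0.   -0.05] shift tot [-0.06  0.14 -2.71]
per row [-0.009 -0.001 -0.018] [-0.021  0.047 -0.905]
```

View pics/w2.png

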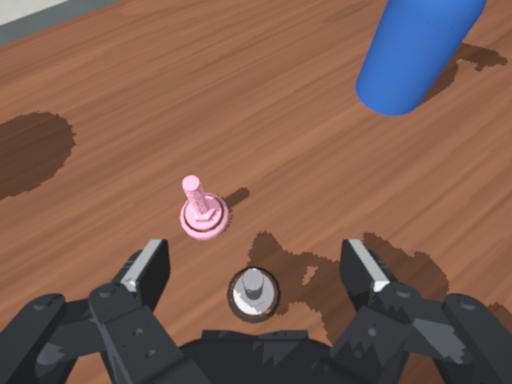

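View pics/s2.png

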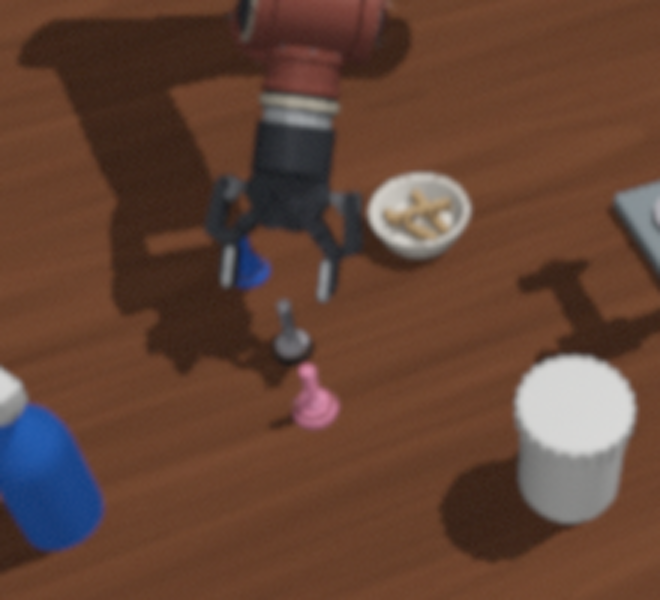

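Call:
carry_out([
  [[0,0,0],[0,0.03,-0.6],1],
  [[0,0,0],[-0.05,0.05,-0.7],1],
  [[0,0,0],[-0.05,0.05,-0.7],1],
  [[0,0,0],[0,0,-0.7],1],
])

```text
t: 4.9
tool_pos: [0.4386, -0.1234, 0.1647]
tool_rot: [1.677, 0.153, -1.073]
contact_force: [0.3, 0.1, 0.1]
opening: 0.086
```

```bash
python3 - <<'E'
from h import *
Rt=rot_for(np.radians(-35),.8,1)
x,up,p=target(np.radians(-35),.8,[.525,-.184,.048])
plan(Rt,p)
E
```

```text
t 4.9 q [-0.41 -0.18  2.34 -0.59  0.25  2.29] pos [ 0.4386 -0.1234  0.1647] rows 1 turn tot [ 0.04  0.14 -0.06] shift tot [-0.1   0.07 -0.28]
per row [ 0.037  0.142 -0.063] [-0.105  0.069 -0.277]
```

Call:
carry_out([
  [[0,0.1,-0.05],[-0.1,0.05,-0.3],1],
  [[0,0.05,0],[0,0,0],1],
])

```text
t: 5.1
tool_pos: [0.4358, -0.1223, 0.1579]
tool_rot: [1.669, 0.159, -1.091]
contact_force: [-0.5, -0.0, 0.0]
opening: 0.0853
```

```bash
python3 - <<'E'
from h import *
Rt=rot_for(np.radians(-35),.8,1)
x,up,p=target(np.radians(-35),.8,[.525,-.184,.048])
plan(Rt,p)
im,d=get_image("wrist"); cv2.imwrite("pics/w3.png",im)
E
```

```text
t 5.1 q [-0.4  -0.17  2.34 -0.62  0.25  2.32] pos [ 0.4358 -0.1223  0.1579] rows 1 turn tot [ 0.04 -0.02 -0.02] shift tot [0.04 0.01 0.06]
per row [ 0.039 -0.023 -0.016] [0.038 0.011 0.064]
```

View pics/w3.png

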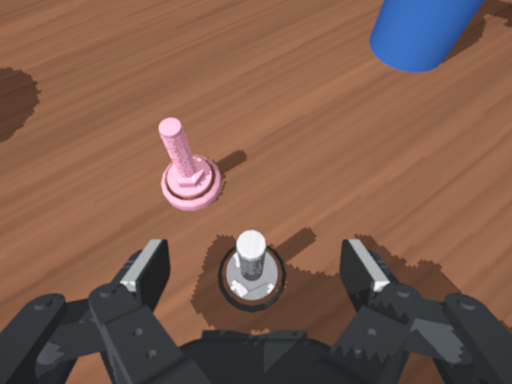

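The foot's stem, at (252,250), sits midway between the pads. Closing.

Call:
carry_out([
  [[0,0,0],[0,0,0],0],
  [[0,0,0],[0,0,0],0],
  [[0,0,0],[0,0,0],0],
  [[0,0,0],[0,0,0],0],
  [[0,0,0],[0,0,0],0],
  [[0,0,0],[0,0,0],0],
  [[0,0,0],[0,0,0],0],
  [[0,0,0],[0,0,0],0],
], squeeze=50)

```text
t: 5.95
tool_pos: [0.4375, -0.123, 0.1619]
tool_rot: [1.671, 0.153, -1.084]
contact_force: [-0.1, -0.2, 0.7]
opening: 0.0109
```

```bash
python3 - <<'E'
from h import *
im,d=get_image("wrist"); cv2.imwrite("pics/w4.png",im)
Rt=rot_for(np.radians(-35),.8,1)
x,up,p=target(np.radians(-35),.8,[.525,-.184,.048])
plan(Rt,p)
E
```

```text
t 6.0 q [-0.4  -0.18  2.34 -0.61  0.25  2.31] pos [ 0.4375 -0.123   0.1619] rows 1 turn tot [ 0.07  0.05 -0.02] shift tot [-0.05  0.05 -0.14]
per row [ 0.069  0.051 -0.022] [-0.047  0.048 -0.136]
```

View pics/w4.png

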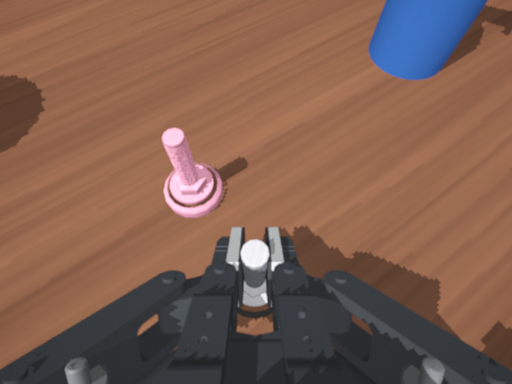

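```bash
cat > t.py <<'E'
from kin import *
from h import rot_for,get_obs
q=get_obs()["q"]; q0=q
def tcp(foot,psi): return np.array(foot)-[.107*np.cos(psi),.107*np.sin(psi),-.162]
for goal in (20,35):
    q=q0
    way=[(-35,(.525,-.184,0)),(-35,(.525,-.184,.1)),(-15,(.52,-.07,.1)),(5,(.50,.05,.1)),(goal,(.541-.12*np.cos(np.radians(goal)),.257-.12*np.sin(np.radians(goal)),.1)),
     (goal,(.541-.12*np.cos(np.radians(goal)),.257-.12*np.sin(np.radians(goal)),.046)),(goal,(.541,.257,.046)),(goal,(.541,.257,.026))]
    for d,f in way:
        psi=np.radians(d);q,c=ik(rot_for(psi,.79,1),tcp(f,psi),q);print(d,np.round(f,3),tcp(f,psi).round(3),q.round(2),"%.0e"%c)
E
python3 t.py
```

```text
-35 [ 0.525 -0.184  0.   ] [ 0.437 -0.123  0.162] [-0.4  -0.18  2.34 -0.63  0.25  2.33] 2e-22
-35 [ 0.525 -0.184  0.1  ] [ 0.437 -0.123  0.262] [-0.4  -0.4   2.31 -0.32  0.48  2.01] 3e-18
-15 [ 0.52 -0.07  0.1 ] [ 0.417 -0.042  0.262] [-0.28 -0.54  2.4   0.03  0.5   1.53] 3e-29
5 [0.5  0.05 0.1 ] [0.393 0.041 0.262] [-0.13 -0.64  2.46  0.28  0.57  1.18] 3e-17
20 [0.428 0.216 0.1  ] [0.328 0.179 0.262] [ 0.29 -0.74  2.51  0.08  0.59  1.46] 1e-21
20 [0.428 0.216 0.046] [0.328 0.179 0.208] [ 0.29 -0.62  2.54  0.1   0.44  1.43] 2e-25
20 [0.541 0.257 0.046] [0.44  0.22  0.208] [ 0.31 -0.19  2.26  0.11  0.3   1.44] 3e-22
20 [0.541 0.257 0.026] [0.44  0.22  0.188] [ 0.31 -0.15  2.26  0.13  0.25  1.42] 4e-31
-35 [ 0.525 -0.184  0.   ] [ 0.437 -0.123  0.162] [-0.4  -0.18  2.34 -0.63  0.25  2.33] 2e-22
-35 [ 0.525 -0.184  0.1  ] [ 0.437 -0.123  0.262] [-0.4  -0.4   2.31 -0.32  0.48  2.01] 3e-18
-15 [ 0.52 -0.07  0.1 ] [ 0.417 -0.042  0.262] [-0.28 -0.54  2.4   0.03  0.5   1.53] 3e-29
5 [0.5  0.05 0.1 ] [0.393 0.041 0.262] [-0.13 -0.64  2.46  0.28  0.57  1.18] 3e-17
35 [0.443 0.188 0.1  ] [0.355 0.127 0.262] [ 0.03 -0.71  2.5   0.6   0.76  0.67] 6e-17
35 [0.443 0.188 0.046] [0.355 0.127 0.208] [ 0.03 -0.59  2.53  0.71  0.64  0.53] 2e-18
35 [0.541 0.257 0.046] [0.453 0.196 0.208] [ 0.19 -0.18  2.25  0.73  0.44  0.58] 8e-20
35 [0.541 0.257 0.026] [0.453 0.196 0.188] [ 0.19 -0.14  2.26  0.81  0.41  0.5 ] 2e-31
```

Call:
carry_out([
  [[0,0,0],[0,0,0.7],0],
  [[0,0,0],[0,0,0.9],0],
  [[0,0,0],[0,0,0.9],0],
  [[0,0,0],[0,0,0.9],0],
  [[0,0,0],[0,0,0.9],0],
  [[0,0,0],[0,0,0.8],0],
])

```text
t: 6.6
tool_pos: [0.4335, -0.1214, 0.26]
tool_rot: [1.669, 0.168, -1.1]
contact_force: [0.2, -0.3, -1.3]
opening: 0.0108
```

```bash
python3 - <<'E'
from h import *
im,d=get_image("scene"); cv2.imwrite("pics/s5.png",cv2.resize(im[130:330,100:320],(660,600),interpolation=cv2.INTER_CUBIC))
im,d=get_image("wrist"); cv2.imwrite("pics/w5.png",im)
o=get_obs();print(o["opening"],o["contact_force"])
ps=np.radians(28)
plan(rot_for(ps,.8,1),np.array([.541,.257,.046+.162+.06])-np.array([np.cos(ps),np.sin(ps),0])*(.107+.09))
E
```

```text
0.01050580598149237 [ 0.65699655 -0.14049797 -0.15815422]
t 6.7 q [-0.4  -0.41  2.31 -0.31  0.5   1.99] pos [ 0.4345 -0.1218  0.2621] rows 15 turn tot [ 0.05 -0.05 10.98] shift tot [-3.37 14.32  0.29]
per row [ 0.003 -0.003  0.732] [-0.225  0.954  0.02 ]
```

View pics/s5.png

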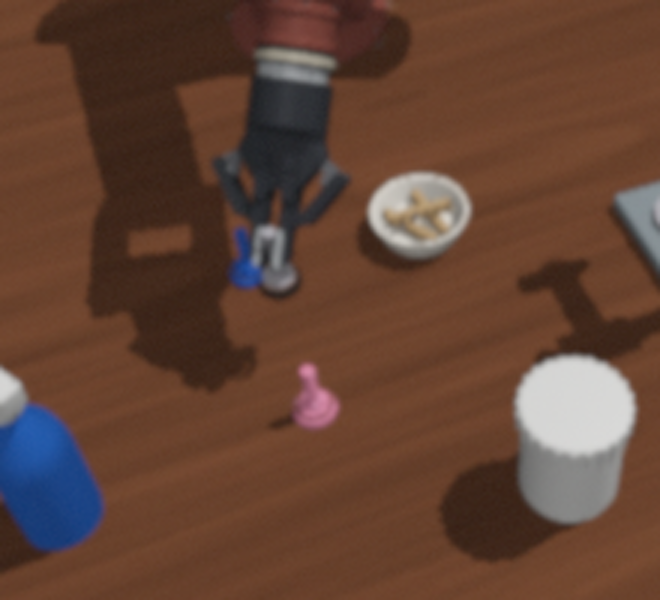

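View pics/w5.png

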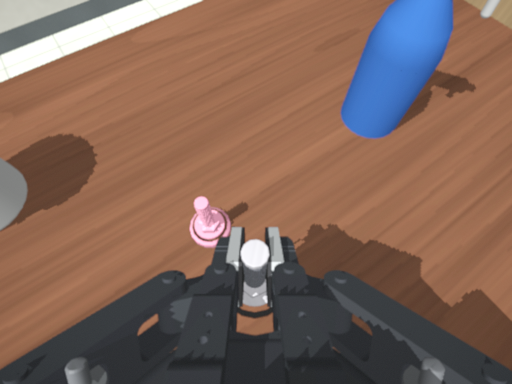

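Call:
carry_out([
  [[0,0,0.73],[-0.1,0.95,0.1],0],
  [[0,0,0.73],[-0.2,0.95,0.1],0],
  [[0,0,0.73],[-0.22,0.95,0.1],0],
  [[0,0,0.73],[-0.22,0.95,0],0],
  [[0,0,0.73],[-0.22,0.95,0],0],
  [[0,0,0.73],[-0.22,0.95,0],0],
  [[0,0,0.73],[-0.22,0.95,0],0],
  [[0,0,0.73],[-0.22,0.95,0],0],
])

```text
t: 7.5
tool_pos: [0.3971, 0.0344, 0.2565]
tool_rot: [1.471, 0.635, -0.653]
contact_force: [-0.2, -0.9, -1.6]
opening: 0.0106
```

```bash
cat > n.py <<'E'
from h import *
import sys
ps=np.radians(28)
plan(rot_for(ps,.8,1),np.array([.541,.257,.046+.162+.04])-np.array([np.cos(ps),np.sin(ps),0])*(.107+.09))
E
python3 n.py
```

```text
t 7.5 q [-0.12 -0.61  2.45  0.13  0.56  1.37] pos [0.3971 0.0344 0.2565] rows 7 turn tot [ 0.12 -0.23  4.98] shift tot [-1.5   6.51 -0.43]
per row [ 0.017 -0.032  0.711] [-0.215  0.929 -0.061]
```

Call:
carry_out([
  [[0,0,0.71],[-0.2,0.93,0],0],
  [[0,0,0.71],[-0.21,0.93,0],0],
  [[0,0,0.71],[-0.21,0.93,0],0],
  [[0,0,0.71],[-0.21,0.93,0],0],
  [[0,0,0.71],[-0.21,0.93,0],0],
  [[0,0,0.71],[-0.21,0.93,0],0],
  [[0,0,0.6],[-0.1,0.8,0],0],
  [[0,0,0],[0,0,0],0],
])

```text
t: 8.3
tool_pos: [0.3631, 0.1675, 0.2423]
tool_rot: [1.231, 0.982, -0.276]
contact_force: [0.4, -1.5, -2.1]
opening: 0.0104
```

```bash
cat > look.py <<'E'
from h import *
import sys
k=sys.argv[1]
for n in ("wrist","scene","top"):
    im,d=get_image(n); cv2.imwrite(f"pics/{n}{k}.png",im); np.save(f"pics/{n}{k}.npy",d); C=cal(n)
    for q,z in (("anvil",.026),("tip",None),("foot",None),("barrel",None)):
        for r in tip_of(n,q)[:2]: print(n,q,np.round(r["centre"],1),r["p"],at_z(n,r["centre"],z,C).round(4) if z else "")
S=cv2.imread(f"pics/scene{k}.png")[100:250,240:440]
cv2.imwrite(f"pics/sc{k}.png",cv2.resize(S,(800,600),interpolation=cv2.INTER_CUBIC))
E
python3 look.py 6; python3 n.py
```

```text
wrist anvil [257.5 175.2] 0.97 [0.5384 0.2582 0.026 ]
wrist foot [256.5 282.1] 0.96 
scene anvil [326.4 203.3] 0.79 [0.5494 0.2471 0.026 ]
scene anvil [306.5 164.7] 0.16 [0.3542 0.2805 0.026 ]
scene tip [335.8 160.7] 0.36 
scene foot [182.  220.7] 0.58 
scene foot [303.  177.6] 0.57 
scene barrel [338.9 138.5] 0.58 
top anvil [183.1 215.7] 0.62 [0.5438 0.2719 0.026 ]
top tip [261.3 247.2] 0.36 
top tip [194.4 239.5] 0.21 
top foot [306.9 193.4] 0.62 
top foot [313.1 252. ] 0.56 
top barrel [172.2 208.6] 0.56 
top barrel [258.3 248.3] 0.35 
t 9.05 q [ 0.19 -0.58  2.45  0.36  0.6   1.04] pos [0.364  0.1666 0.244 ] rows 1 turn tot [ 0.25 -0.38 -0.06] shift tot [ 0.15 -0.1   0.2 ]
per row [ 0.252 -0.384 -0.063] [ 0.154 -0.104  0.199]
```

View pics/wrist6.png

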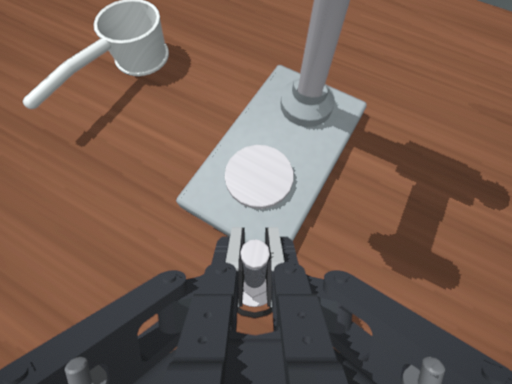

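View pics/sc6.png

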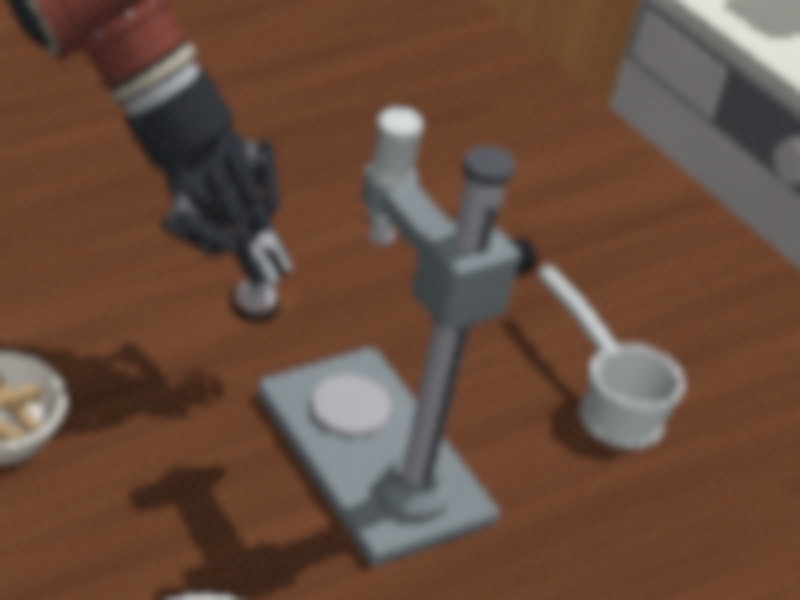

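```bash
cat > n.py <<'E'
from h import *
import sys
back=float(sys.argv[1]); z=float(sys.argv[2])
im=cv2.imread("pics/wrist6.png")
hsv=cv2.cvtColor(im,cv2.COLOR_BGR2HSV)
ps=np.radians(28)
plan(rot_for(ps,.792,1),np.array([.539,.2575,z+.162])-np.array([np.cos(ps),np.sin(ps),0])*(.107+back))
E
python3 n.py .08 .042
python3 - <<'E'
from h import *
im=cv2.imread("pics/wrist6.png")
g=im.astype(int); b=g[176,259]; m=(np.abs(g-b).max(2)<22).astype(np.uint8)
n,l,s,c=cv2.connectedComponentsWithStats(m); k=l[176,259]; print(s[k],c[k])
cs,_=cv2.findContours((l==k).astype(np.uint8),0,1); print(cv2.fitEllipse(max(cs,key=len)))
E
```

```text
t 9.05 q [ 0.19 -0.58  2.45  0.36  0.6   1.04] pos [0.364  0.1666 0.244 ] rows 3 turn tot [ 0.29 -0.45 -0.06] shift tot [ 0.5   0.16 -2.  ]
per row [ 0.096 -0.152 -0.021] [ 0.165  0.052 -0.667]
[ 224  145   69   61 3272] [258.31265281 174.79920538]
((258.3102722167969, 174.80477905273438), (60.1616325378418, 67.34626770019531), 91.7821273803711)
```

Call:
carry_out([
  [[0.1,-0.16,-0.02],[0.15,0.05,-0.6],0],
  [[0.1,-0.16,-0.02],[0.15,0.05,-0.7],0],
  [[0.1,-0.16,-0.02],[0.2,0.06,-0.7],0],
  [[0,0,0],[0,0,0],0],
])

```text
t: 9.45
tool_pos: [0.3747, 0.17, 0.2044]
tool_rot: [1.266, 0.935, -0.232]
contact_force: [-0.5, 0.2, -1.8]
opening: 0.0103
```

```bash
python3 n.py 0 .042
```

```text
t 9.45 q [ 0.19 -0.45  2.45  0.53  0.43  0.87] pos [0.3747 0.17   0.2044] rows 4 turn tot [-0.03  0.08  0.  ] shift tot [ 3.49  1.86 -0.02]
per row [-0.006  0.02   0.001] [ 0.872  0.466 -0.005]
```

Call:
carry_out([
  [[0,0,0],[0.5,0.27,0.05],0],
  [[0,0,0],[0.6,0.32,0],0],
  [[0,0,0],[0.6,0.32,0],0],
  [[0,0,0],[0.6,0.32,0],0],
  [[0,0,0],[0.6,0.32,0],0],
  [[0,0,0],[0.4,0.2,0],0],
  [[0,0,0],[0.1,0.05,0],0],
])

```text
t: 10.15
tool_pos: [0.4459, 0.2079, 0.2094]
tool_rot: [1.266, 0.934, -0.23]
contact_force: [0.2, -0.8, -1.5]
opening: 0.0107
```

```bash
python3 n.py 0 .028; python3 look.py 7
```

```text
t 10.15 q [ 0.25 -0.19  2.26  0.52  0.35  0.91] pos [0.4459 0.2079 0.2094] rows 1 turn tot [-0.03  0.09 -0.  ] shift tot [-0.07 -0.03 -0.97]
per row [-0.032  0.093 -0.004] [-0.068 -0.031 -0.97 ]
wrist foot [253.2 281.3] 0.83 
scene anvil [326.3 203.5] 0.96 [0.5501 0.2464 0.026 ]
scene anvil [328.3 197.6] 0.33 [0.5296 0.2662 0.026 ]
scene tip [335.1 154.8] 0.36 
scene foot [330.1 200.1] 0.6 
scene foot [206.8 266.8] 0.56 
scene barrel [339.1 136.8] 0.93 
top anvil [186.8 216.3] 0.7 [0.5414 0.2584 0.026 ]
top foot [315.  248.4] 0.65 
top foot [308.4 194.4] 0.51
```

View pics/wrist7.png

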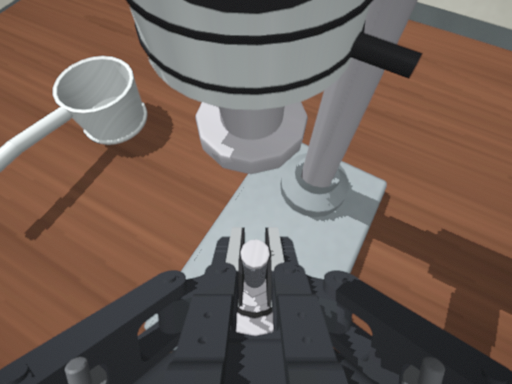

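View pics/sc7.png

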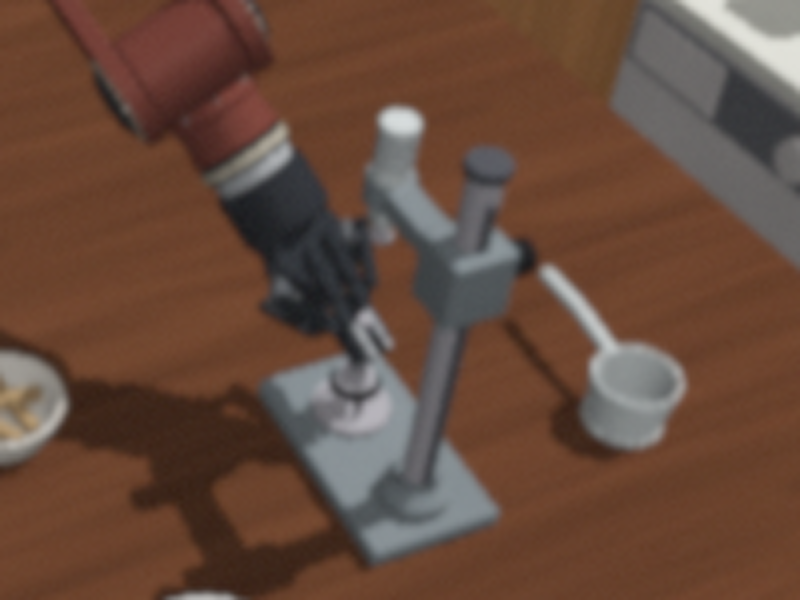

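```bash
python3 - <<'E'
from h import *
d=np.load("pics/wrist7.npy"); C=cal("wrist"); print("cam",C[2])
f=np.array([np.cos(np.radians(28)),np.sin(np.radians(28)),0])
for px in ((252,112),(252,120),(225,112),(280,112),(252,155),(200,125),(302,120),(255,248),(255,255),(252,60)):
    D=d[px[1],px[0]]; print(px,D,at_d("wrist",px,D,C).round(4) if D else "")
# foot axis now
o=get_obs(); print("foot axis",(o["tool_pos"]+.107*f)[:2])
E
```

```text
cam [0.51153477 0.24349814 0.24053985]
(252, 112) 0.0 
(252, 120) 0.0 
(225, 112) 0.0 
(280, 112) 0.0 
(252, 155) 0.0 
(200, 125) 0.0 
(302, 120) 0.0 
(255, 248) 0.12171752 [0.5421 0.2592 0.121 ]
(255, 255) 0.12101893 [0.5397 0.2579 0.1204]
(252, 60) 0.0 
foot axis [0.53948696 0.25770768]
```

```bash
python3 - <<'E'
from h import *
from scipy.optimize import least_squares
C=cal("wrist")
im=cv2.imread("pics/wrist7.png"); cv2.imwrite("pics/w7z.png",cv2.resize(im[60:190,160:350],(760,520)))
a=np.linspace(0,2*np.pi,180)
def ext(v):
    pts=np.array([proj("wrist",[v[0]+.009*np.cos(t),v[1]+.009*np.sin(t),v[2]+h],C) for t in a for h in(0,.004)])
    return np.array([pts[:,0].min(),pts[:,0].max(),pts[:,1].max()])
r=least_squares(lambda v:ext(v)-[197,306,166.5],[.54,.258,.21],x_scale=.01); print(r.x,r.fun)
print("if anvil axis, z=.20,.205,.21",[ext([.539,.2575,z]).round(0) for z in(.2,.205,.21,.215)])
E
```

```text
[0.54162262 0.25992187 0.19975486] [-5.68434189e-14  0.00000000e+00  1.70530257e-13]
if anvil axis, z=.20,.205,.21 [array([200., 314., 184.]), array([195., 320., 168.]), array([188., 328., 147.]), array([179., 338., 121.])]
```

View pics/w7z.png

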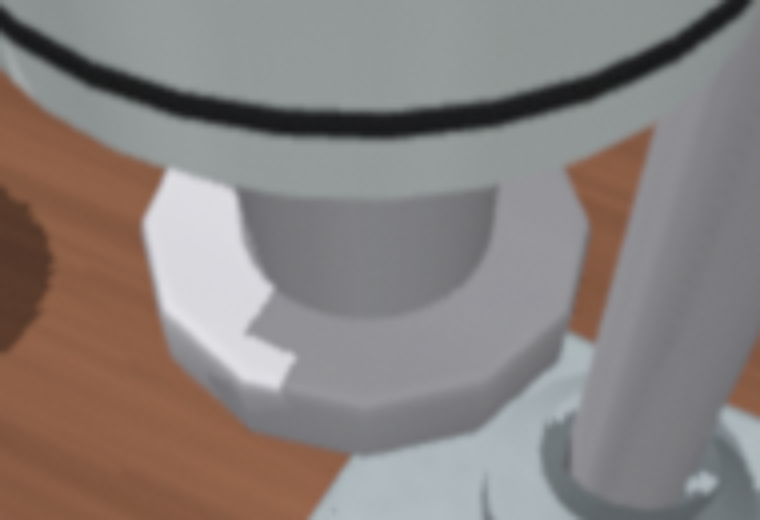

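Call:
carry_out([
  [[-0.03,0.09,0],[0,0,-0.5],0],
  [[0,0,0],[0,0,-0.3],0],
  [[0,0,0],[0,0,-0.2],0],
  [[0,0,0],[0,0,-0.1],0],
])

```text
t: 11.3
tool_pos: [0.4465, 0.208, 0.1873]
tool_rot: [1.266, 0.937, -0.235]
contact_force: [-14.8, -2.9, 22.6]
opening: 0.0105
```

```bash
python3 n.py 0 .026
```

```text
t 11.3 q [ 0.25 -0.14  2.26  0.59  0.31  0.83] pos [0.4465 0.208  0.1873] rows 1 turn tot [-0.02  0.05  0.01] shift tot [-0.1  -0.04  0.03]
per row [-0.02   0.047  0.012] [-0.1   -0.037  0.033]
```

Call:
carry_out([
  [[0,0,0],[0,0,0.05],0],
  [[0,0,0],[0,0,0],0],
])

```text
t: 11.5
tool_pos: [0.447, 0.2082, 0.1885]
tool_rot: [1.266, 0.937, -0.234]
contact_force: [0.1, -0.3, -1.4]
opening: 0.0103
```

Call:
carry_out([
  [[0,0,0],[0,0,-0.03],0.1],
  [[0,0,0],[0,0,0],0.25],
  [[0,0,0],[0,0,0],0.5],
  [[0,0,0],[0,0,0],0.6],
  [[0,0,0],[0,0,0],0.6],
])

```text
t: 12.0
tool_pos: [0.4469, 0.208, 0.1872]
tool_rot: [1.266, 0.936, -0.235]
contact_force: [0.4, -1.0, -0.5]
opening: 0.0511
```

```bash
python3 n.py .06 .04;  python3 look.py 8
```

```text
t 12.0 q [ 0.25 -0.14  2.26  0.59  0.31  0.83] pos [0.4469 0.208  0.1872] rows 3 turn tot [-0.02  0.05  0.02] shift tot [-2.77 -1.45  0.74]
per row [-0.007  0.017  0.006] [-0.923 -0.482  0.247]
wrist foot [256.9 282.8] 0.63 
scene anvil [327.2 199.7] 0.7 [0.5364 0.2579 0.026 ]
scene anvil [391.5 197.9] 0.15 [0.6166 0.457  0.026 ]
scene tip [291.3 288.7] 0.66 
scene tip [334.7 158.5] 0.6 
scene foot [205.  266.8] 0.74 
scene foot [182.2 221.2] 0.55 
scene barrel [340.1 135.2] 0.55 
top anvil [185.7 216. ] 0.79 [0.5426 0.2625 0.026 ]
top foot [308.8 250.9] 0.65 
top foot [307.8 197.5] 0.52 
top barrel [173.1 210.4] 0.88
```

View pics/wrist8.png

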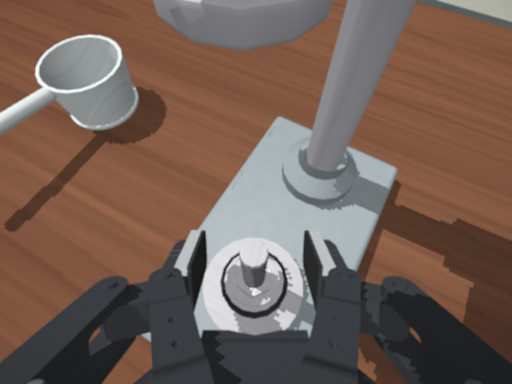

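View pics/sc8.png

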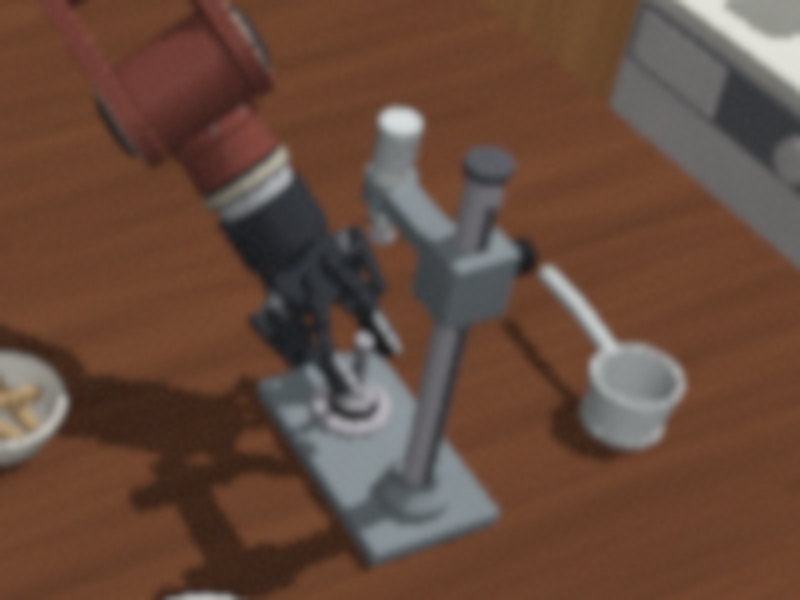

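Call:
carry_out([
  [[0,0,0],[-0.4,-0.21,0.05],0.6],
  [[0,0,0],[-0.7,-0.37,0.1],0.6],
  [[0,0,0],[-0.8,-0.42,0.1],0.6],
  [[0,0,0],[-0.8,-0.42,0.2],0.6],
  [[0,0,0],[-0.8,-0.42,0.2],0.6],
  [[0,0,0],[-0.2,-0.1,0],0.6],
])

```text
t: 13.35
tool_pos: [0.3687, 0.1675, 0.1994]
tool_rot: [1.265, 0.938, -0.236]
contact_force: [0.1, 0.0, 0.4]
opening: 0.0513
```

```bash
python3 look.py 9; python3 -c "
from station import *;o=get_obs();print(o['t'],o['q'].round(2),o['tool_pos'],o['contact_force'])"
```

```text
wrist anvil [252.1 172.7] 0.7 [0.5403 0.261  0.026 ]
wrist foot [254.3 172.8] 0.96 
scene anvil [327.7 203.5] 0.61 [0.5519 0.2505 0.026 ]
scene tip [335.4 160. ] 0.57 
scene tip [329.7 201.6] 0.43 
scene foot [328.1 199.9] 0.64 
scene foot [205.4 266.7] 0.53 
scene barrel [339.8 135.2] 0.84 
top anvil [183. 215.] 0.64 [0.5463 0.2723 0.026 ]
top foot [187.6 216.7] 0.65 
top foot [311.4 248.5] 0.57 
top barrel [171.7 210.1] 0.6 
14.1 [ 0.19 -0.46  2.47  0.53  0.43  0.86] [0.37018322 0.16806798 0.19964634] [0.21825234 0.85284041 0.00151649]
```

View pics/wrist9.png

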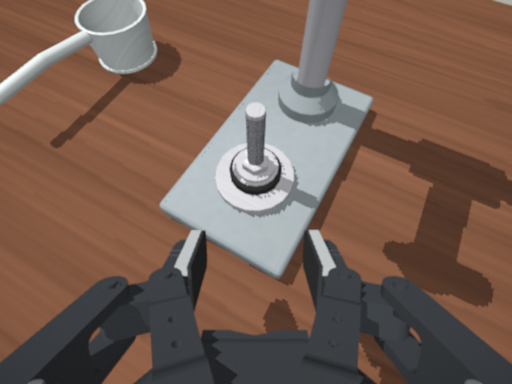

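View pics/sc9.png

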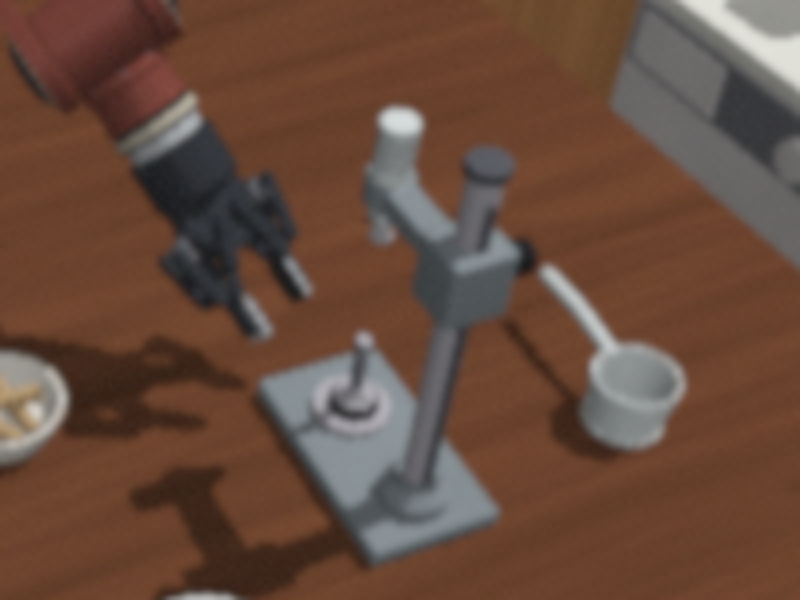

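```bash
python3 - <<'E'
from h import *
im=cv2.imread("pics/wrist9.png"); cv2.imwrite("pics/w9z.png",cv2.resize(im[90:220,190:320],(600,600),interpolation=cv2.INTER_CUBIC))
d=np.load("pics/wrist9.npy"); C=cal("wrist")
for px in ((256,110),(257,106),(256,113),(225,185),(285,185),(256,202)): print(px,d[px[1],px[0]],at_d("wrist",px,d[px[1],px[0]],C).round(4))
E
```

```text
(256, 110) 0.17265391 [0.5433 0.2593 0.099 ]
(257, 106) 0.1752397 [0.5471 0.2606 0.0981]
(256, 113) 0.17069139 [0.5407 0.2579 0.0997]
(225, 185) 0.23182598 [0.5218 0.2752 0.0262]
(285, 185) 0.23178588 [0.544  0.2333 0.0263]
(256, 202) 0.22491008 [0.5202 0.2467 0.0263]
```

View pics/w9z.png

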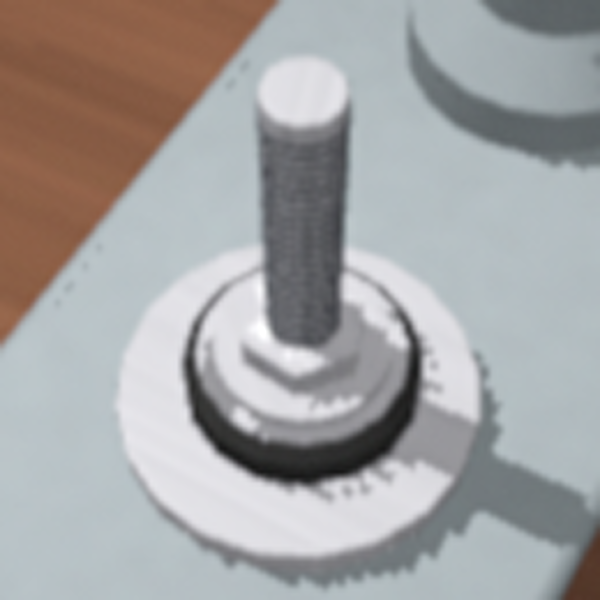

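```bash
python3 - <<'E'
from h import *
from scipy.optimize import least_squares
C=cal("wrist")
z=lambda u,v:(190+u*130/600-.0,90+v*130/600)
f=np.array([np.cos(np.radians(28)),np.sin(np.radians(28))])
a=np.linspace(0,2*np.pi,180)
def ext(c,r,h): 
    p=np.array([proj("wrist",[c[0]+r*np.cos(t),c[1]+r*np.sin(t),h],C) for t in a]);return p[:,0].min(),p[:,0].max(),p[:,1].min(),p[:,1].max()
def obs(l,r,t,b): q=z(l,t)+z(r,b); return np.array([q[0],q[2],q[1],q[3]])
T=least_squares(lambda c:np.array(ext(c,.032,.026))-obs(118,480,243,555),[.54,.257],x_scale=.01);print(T.x,T.fun)
def fb(c):
    e=ext(c,.021,.026);e2=ext(c,.021,.036); o=obs(185,420,262,482)
    return [e2[0]-o[0],e2[1]-o[1],e[3]-o[3],e2[2]-o[2]]
F=least_squares(fb,[.54,.257],x_scale=.01);print(F.x,F.fun,(F.x-T.x),"along",(F.x-T.x)@f)
Q=least_squares(lambda v:np.array(ext(v[:2],.006,v[2]))-obs(257,350,55,137),[.54,.257,.1],x_scale=.01);print("stem top",Q.x,Q.fun)
E
```

```text
[0.54166744 0.25909103] [-0.51138229  0.5108846  -0.84574568  0.59273301]
[0.54293654 0.25911277] [-1.54198149  1.5434293   1.94285079 -2.40630938] [1.26910583e-03 2.17391642e-05] along 0.0011307598596419597
stem top [0.53836459 0.25686343 0.10449944] [-0.56651666  0.56664423  0.75337999 -0.72771575]
```

```bash
cat > t.py <<'E'
from kin import *
from h import rot_for,get_obs,target
q=get_obs()["q"]
ps=np.radians(28)
for z,b in ((.287,.235),(.287,.155),(.24,.155),(.18,.155)):
    x,up,p=target(ps,.8,[.541,.258,z],b); q,c=ik(rot_for(ps,.8,1),p,q); print(z,b,p.round(3),q.round(2),"%.0e"%c)
E
python3 t.py; cat > n.py <<'E'
from h import *
import sys
back=float(sys.argv[1]); z=float(sys.argv[2]); ps=np.radians(28); f=np.array([np.cos(ps),np.sin(ps),0])
x,up,p=target(ps,.8,[.5415,.2585,z])
plan(rot_for(ps,.8,1),p-f*back)
E
python3 n.py .085 .287
```

```text
0.287 0.235 [0.396 0.181 0.456] [ 0.21 -0.66  2.14  0.25  0.92  1.22] 1e-25
0.287 0.155 [0.446 0.207 0.398] [ 0.24 -0.46  2.11  0.25  0.75  1.21] 2e-25
0.24 0.155 [0.446 0.207 0.351] [ 0.24 -0.42  2.16  0.28  0.66  1.17] 2e-24
0.18 0.155 [0.446 0.207 0.291] [ 0.24 -0.34  2.22  0.33  0.54  1.1 ] 9e-22
t 14.1 q [ 0.19 -0.46  2.47  0.53  0.43  0.86] pos [0.3702 0.1681 0.1996] rows 10 turn tot [-0.05  0.1   0.01] shift tot [ 0.05 -0.01  9.93]
per row [-0.005  0.01   0.001] [ 0.005 -0.001  0.993]
```

Call:
carry_out([
  [[0,0,0],[0,0,0.7],0.75],
  [[0,0,0],[0,0,1],0.75],
  [[0,0,0],[0,0,1],0.75],
  [[0,0,0],[0,0,1],0.75],
  [[0,0,0],[0,0,1],0.75],
  [[0,0,0],[0,0,1],0.75],
  [[0,0,0],[0,0,1],0.75],
  [[0,0,0],[0,0,1],0.75],
])

```text
t: 14.9
tool_pos: [0.3673, 0.1675, 0.354]
tool_rot: [1.263, 0.948, -0.245]
contact_force: [0.3, 0.6, -0.3]
opening: 0.064
```

Call:
carry_out([
  [[0,0,0],[0,0,1],0.75],
  [[0,0,0],[0,0,0.8],0.75],
  [[0,0,0],[0,0,0],0.75],
])

```text
t: 15.2
tool_pos: [0.3674, 0.1675, 0.3954]
tool_rot: [1.264, 0.942, -0.24]
contact_force: [0.4, -0.3, -0.2]
opening: 0.0639
```

```bash
python3 look.py 10; python3 n.py 0 .287
```

```text
wrist anvil [253.2 243. ] 0.63 [0.5362 0.2598 0.026 ]
wrist anvil [159.3 160.7] 0.61 [0.585  0.4564 0.026 ]
wrist tip [257.  182.3] 0.52 
wrist barrel [255.5 121.1] 0.68 
scene anvil [326.3 201.3] 0.87 [0.5415 0.2515 0.026 ]
scene tip [334.7 157. ] 0.49 
scene foot [206.8 265.2] 0.58 
scene foot [328.3 199.5] 0.47 
scene barrel [340.3 135.9] 0.73 
top anvil [183.1 217.2] 0.95 [0.5383 0.2719 0.026 ]
top foot [186.4 214.4] 0.55 
top foot [309.7 249.6] 0.51 
top barrel [173.9 208.7] 0.97 
t 15.95 q [ 0.19 -0.75  2.3   0.28  0.86  1.17] pos [0.3671 0.1674 0.3923] rows 4 turn tot [-0.03  0.    0.01] shift tot [3.95 2.02 0.3 ]
per row [-0.007  0.001  0.003] [0.988 0.505 0.074]
```

View pics/wrist10.png

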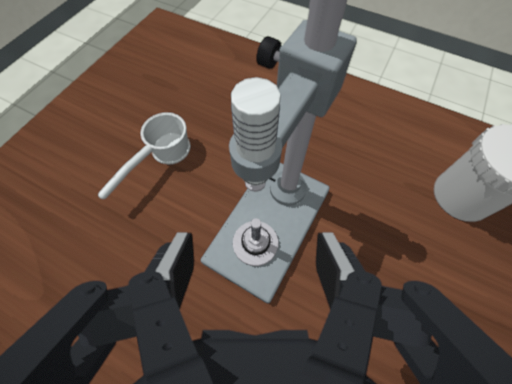

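View pics/sc10.png

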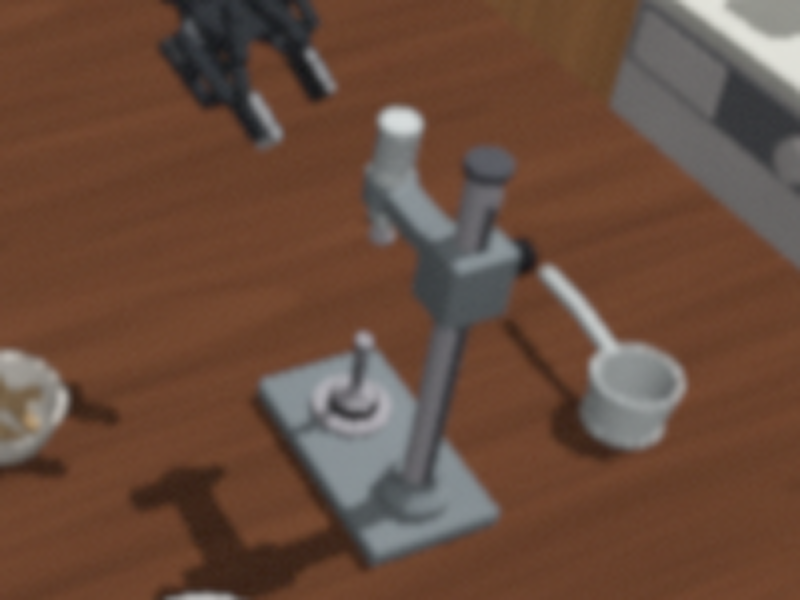

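The wrist view shows the barrel's top face at (256,95) and the foot standing on the table at (256,238). I'll measure the top height before gripping.

```bash
python3 - <<'E'
from h import *
d=np.load("pics/wrist10.npy"); C=cal("wrist")
for px in ((256,95),(248,95),(265,95),(256,88),(256,102),(256,240)): print(px,d[px[1],px[0]],at_d("wrist",px,d[px[1],px[0]],C).round(4))
d=np.load("pics/top10.npy");C=cal("top")
for px in ((174,209),(175,210),(174,211)): print(px,at_d("top",px,d[px[1],px[0]],C).round(4))
E
```

```text
(256, 95) 0.16213797 [0.5395 0.2585 0.3017]
(248, 95) 0.16305569 [0.538  0.2627 0.301 ]
(265, 95) 0.16264977 [0.5422 0.2542 0.3013]
(256, 88) 0.16269618 [0.5429 0.2603 0.303 ]
(256, 102) 0.15989394 [0.535  0.2561 0.3016]
(256, 240) 0.38963172 [0.5352 0.2554 0.0438]
(174, 209) [0.5447 0.2601 0.3045]
(175, 210) [0.5413 0.2564 0.3083]
(174, 211) [0.5386 0.2602 0.3038]
```

Call:
carry_out([
  [[0,0,0],[0.6,0.31,0.05],0.75],
  [[0,0,0],[0.8,0.41,0.05],0.75],
  [[0,0,0],[0.8,0.41,0.05],0.75],
  [[0,0,0],[0.8,0.41,0],0.75],
  [[0,0,0],[0.7,0.35,0],0.75],
  [[0,0,0],[0.2,0.1,0],0.75],
  [[0,0,0],[0,0,0],0.75],
])

```text
t: 16.65
tool_pos: [0.448, 0.2088, 0.3958]
tool_rot: [1.263, 0.945, -0.243]
contact_force: [-0.7, -0.2, 0.3]
opening: 0.0642
```

```bash
python3 n.py 0 .285; python3 look.py 11 | grep wrist
```

```text
t 16.65 q [ 0.25 -0.45  2.11  0.25  0.74  1.21] pos [0.448  0.2088 0.3958] rows 1 turn tot [-0.03  0.02  0.01] shift tot [-0.09 -0.05  0.02]
per row [-0.03   0.02   0.013] [-0.092 -0.049  0.021]
wrist anvil [253.5 309.5] 0.73 [0.5405 0.2603 0.026 ]
wrist foot [256.3 311.2] 0.55 
wrist barrel [252.7 269.9] 0.65
```

View pics/wrist11.png

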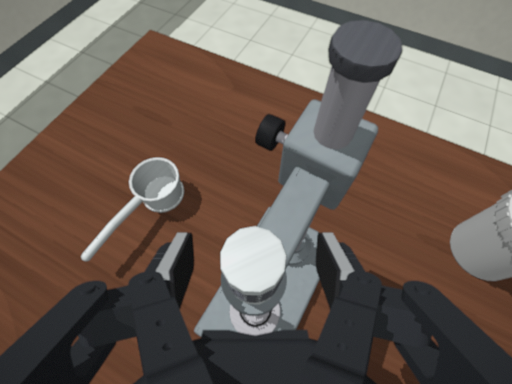

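View pics/sc11.png

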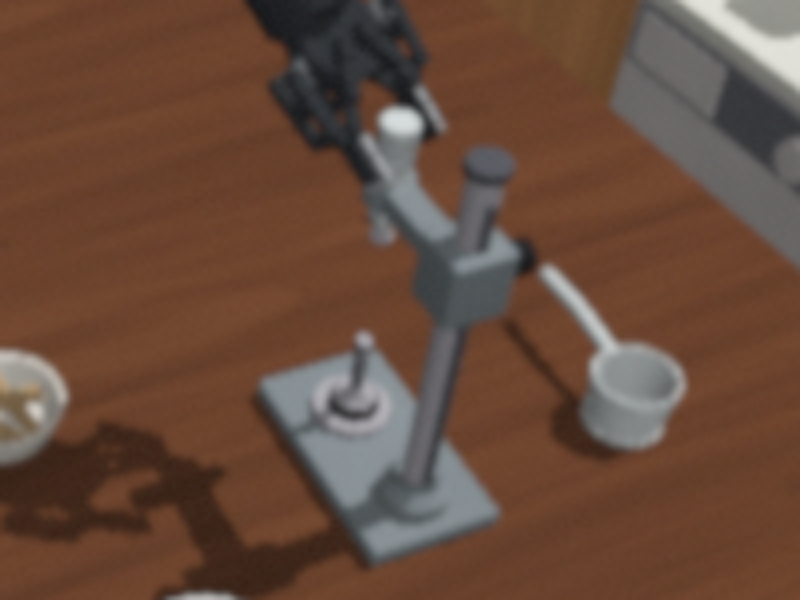

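Call:
carry_out([
  [[0,0,0],[0,0,0],0],
  [[0,0,0],[0,0,0],0],
  [[0,0,0],[0,0,0],0],
  [[0,0,0],[0,0,0],0],
  [[0,0,0],[0,0,0],0],
  [[0,0,0],[0,0,0],0],
], squeeze=45)

```text
t: 18.0
tool_pos: [0.4474, 0.209, 0.396]
tool_rot: [1.264, 0.946, -0.242]
contact_force: [-2.2, 0.2, 0.2]
opening: 0.0268
```

```bash
python3 n.py 0 .285; python3 look.py 12 | grep wrist
```

```text
t 18.0 q [ 0.25 -0.45  2.11  0.25  0.74  1.21] pos [0.4474 0.209  0.396 ] rows 1 turn tot [-0.04  0.02  0.  ] shift tot [-0.06 -0.06  0.01]
per row [-0.037  0.017  0.003] [-0.064 -0.062  0.01 ]
wrist anvil [252.9 310. ] 0.88 [0.5392 0.2614 0.026 ]
wrist anvil [259.9 312.7] 0.42 [0.5405 0.2521 0.026 ]
wrist foot [255.7 308.6] 0.7 
wrist barrel [253.4 268.4] 0.89
```

View pics/wrist12.png

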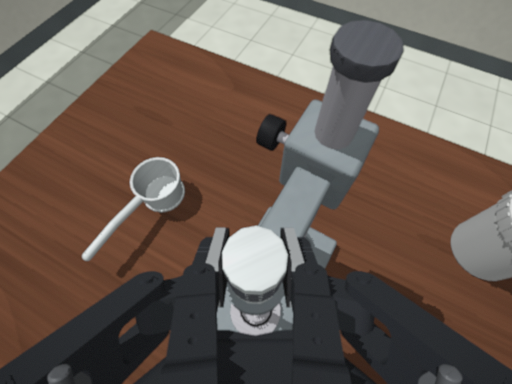

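Call:
carry_out([
  [[0,0,0],[0,0,-0.3],0],
  [[0,0,0],[0,0,-0.5],0],
  [[0,0,0],[0,0,-0.5],0],
  [[0,0,0],[0,0,-0.5],0],
])

```text
t: 19.15
tool_pos: [0.4472, 0.2089, 0.3635]
tool_rot: [1.263, 0.944, -0.239]
contact_force: [-7.6, -2.9, 5.4]
opening: 0.0271
```

Call:
carry_out([
  [[0,0,0],[0.05,0.03,-0.5],0],
  [[0,0,0],[0,0,-0.5],0],
  [[0,0,0],[0,0,-0.5],0],
  [[0,0,0],[0,0,-0.4],0],
])

```text
t: 19.55
tool_pos: [0.4475, 0.209, 0.3255]
tool_rot: [1.262, 0.946, -0.24]
contact_force: [-6.2, -3.0, 4.4]
opening: 0.0267
```

```bash
python3 n.py 0 .2; python3 look.py 13 |grep -v top
python3 -c "
import cv2;im=cv2.imread('pics/scene13.png')[130:220,290:380];cv2.imwrite('pics/z13.png',cv2.resize(im,(600,600),interpolation=cv2.INTER_CUBIC))"
```

```text
t 19.55 q [ 0.25 -0.38  2.18  0.3   0.6   1.15] pos [0.4475 0.209  0.3255] rows 1 turn tot [-0.03  0.03 -0.02] shift tot [-0.07 -0.06 -0.72]
per row [-0.028  0.028 -0.015] [-0.066 -0.061 -0.717]
wrist anvil [254.1 308.8] 0.87 [0.5365 0.2578 0.026 ]
wrist foot [255.4 304.5] 0.6 
wrist barrel [254.6 268.9] 0.81 
scene anvil [324.7 201.2] 0.87 [0.539  0.2469 0.026 ]
scene tip [334.3 176.4] 0.36 
scene foot [182.1 219.4] 0.68 
scene foot [330.5 203.8] 0.56 
scene barrel [334.9 157.3] 0.86 
scene barrel [391.7 198.6] 0.45
```

View pics/wrist13.png

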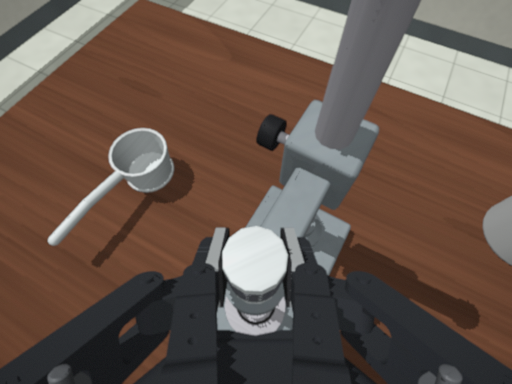

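View pics/z13.png

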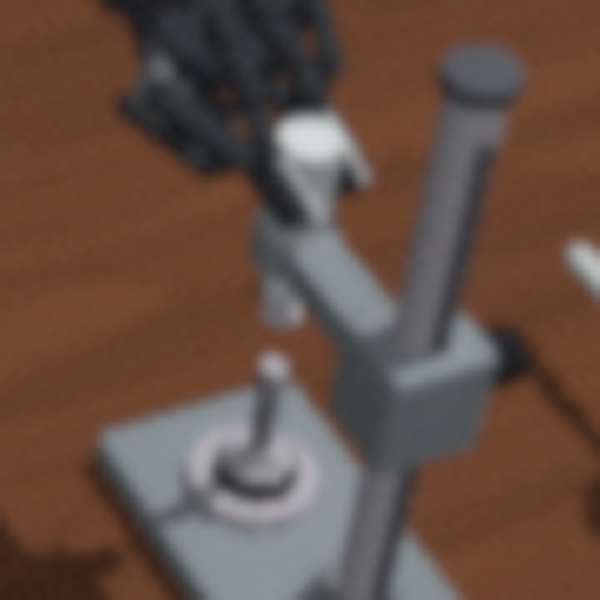

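```bash
python3 - <<'E'
from h import *
C=cal("scene")
for z in (.125,.129,.133,.095,.1,.105,.11): print(z,proj("scene",[.541,.2585,z],C).round(1))
print(proj("scene",[.541,.2585,.026],C))
im=cv2.imread("pics/scene13.png")
b=[proj("scene",[.541,.2585,z],C).astype(int) for z in(.129,)]
print(get_obs()["contact_force"])
E
```

```text
0.125 [332.  178.4]
0.129 [332.2 177.4]
0.133 [332.3 176.5]
0.095 [330.8 185.4]
0.1 [331.  184.2]
0.105 [331.2 183.1]
0.11 [331.4 181.9]
[328.06972415 200.56258149]
[ 5.77724912  3.77715097 -5.17576224]
```

Call:
carry_out([
  [[0,0,0],[0,0,-0.3],0],
  [[0,0,0],[0,0,-0.3],0],
  [[0,0,0],[0,0,-0.3],0],
])

```text
t: 20.6
tool_pos: [0.4476, 0.209, 0.3079]
tool_rot: [1.261, 0.947, -0.241]
contact_force: [-6.4, -3.2, 4.7]
opening: 0.027
```

Call:
carry_out([
  [[0,0,0],[0,0,-0.15],0],
  [[0,0,0],[0,0,-0.1],0],
])

```text
t: 20.8
tool_pos: [0.4476, 0.209, 0.3035]
tool_rot: [1.261, 0.947, -0.24]
contact_force: [-6.5, -2.8, 5.0]
opening: 0.0268
```

Call:
carry_out([
  [[0,0,0],[0,0,-0.1],0],
])

```text
t: 20.9
tool_pos: [0.4476, 0.209, 0.3019]
tool_rot: [1.261, 0.947, -0.24]
contact_force: [-6.6, -3.5, 4.2]
opening: 0.0266
```

Call:
carry_out([
  [[0,0,0],[0,0,-0.1],0],
])

```text
t: 21.0
tool_pos: [0.4476, 0.2089, 0.3003]
tool_rot: [1.261, 0.947, -0.24]
contact_force: [-6.8, -2.3, 4.3]
opening: 0.0269
```

Call:
carry_out([
  [[0,0,0],[0,0,-0.07],0],
])

```text
t: 21.1
tool_pos: [0.4476, 0.2089, 0.2993]
tool_rot: [1.261, 0.947, -0.24]
contact_force: [-6.6, -2.4, 4.7]
opening: 0.0267
```

Call:
carry_out([
  [[0,0,0],[0,0,-0.07],0],
])

```text
t: 21.2
tool_pos: [0.4476, 0.2089, 0.2984]
tool_rot: [1.261, 0.947, -0.24]
contact_force: [-6.3, -1.7, 3.7]
opening: 0.0271
```

```bash
cat > z.py <<'E'
from h import *
import sys
im,d=get_image("scene"); k=sys.argv[1]
cv2.imwrite(f'pics/z{k}.png',cv2.resize(im[160:210,305:355],(600,600),interpolation=cv2.INTER_CUBIC))
o=get_obs();print(o["t"],o["tool_pos"],o["contact_force"])
E
python3 z.py 14
```

```text
21.25 [0.44757551 0.20890365 0.29823668] [-5.51528476 -1.43930498  2.64402557]
```

View pics/z14.png

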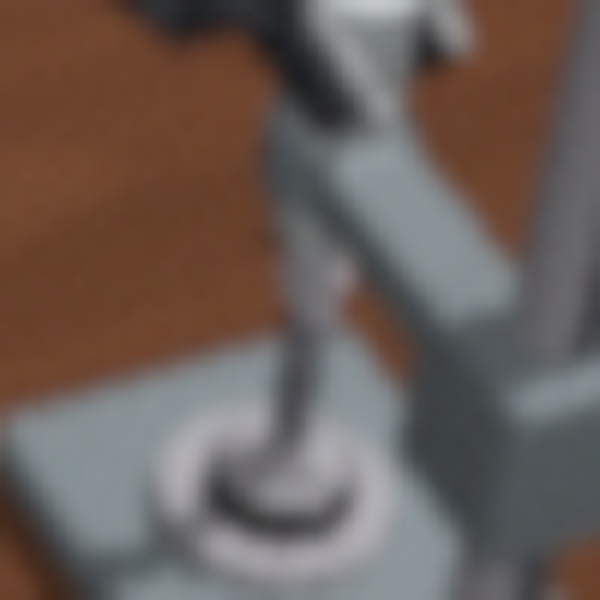

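Call:
carry_out([
  [[0,0,0],[0,0,-0.08],0],
])

```text
t: 21.35
tool_pos: [0.4476, 0.2089, 0.2972]
tool_rot: [1.261, 0.947, -0.24]
contact_force: [-5.9, -2.8, 4.3]
opening: 0.0271
```

Call:
carry_out([
  [[0,0,0],[0,0,-0.08],0],
])

```text
t: 21.45
tool_pos: [0.4476, 0.2089, 0.296]
tool_rot: [1.261, 0.947, -0.239]
contact_force: [-6.6, -2.7, 4.1]
opening: 0.0272
```

Call:
carry_out([
  [[0,0,0],[0,0,-0.08],0],
])

```text
t: 21.55
tool_pos: [0.4476, 0.2088, 0.2949]
tool_rot: [1.261, 0.947, -0.239]
contact_force: [-7.0, -2.3, 4.7]
opening: 0.0269
```

Call:
carry_out([
  [[0,0,0],[0,0,-0.08],0],
])

```text
t: 21.65
tool_pos: [0.4476, 0.2088, 0.2937]
tool_rot: [1.261, 0.947, -0.239]
contact_force: [-6.7, -2.9, 4.3]
opening: 0.0271
```

Call:
carry_out([
  [[0,0,0],[0,0,-0.08],0],
])

```text
t: 21.75
tool_pos: [0.4476, 0.2088, 0.2928]
tool_rot: [1.261, 0.947, -0.239]
contact_force: [-9.7, -4.0, 6.4]
opening: 0.0272
```

```bash
python3 z.py 15
```

```text
21.8 [0.4475645  0.20881909 0.29263069] [-6.81676816 -2.29046102  3.57003551]
```

View pics/z15.png

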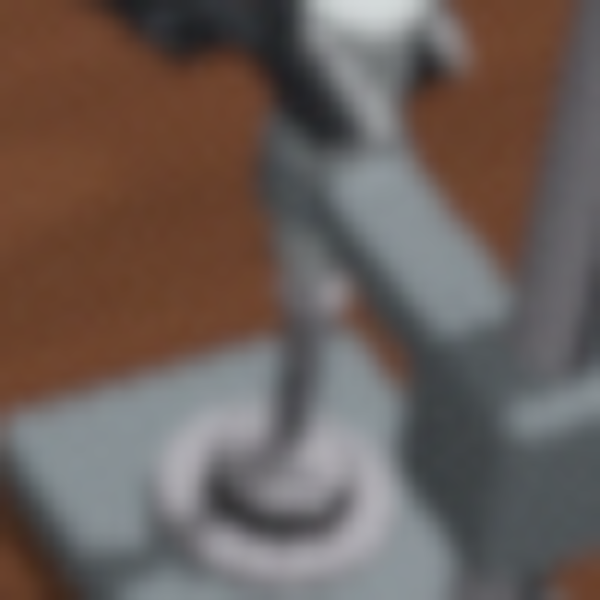

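Call:
carry_out([
  [[0,0,0],[0,0,-0.08],0],
])

```text
t: 21.9
tool_pos: [0.4476, 0.2088, 0.2918]
tool_rot: [1.261, 0.947, -0.238]
contact_force: [-9.4, -4.0, 7.3]
opening: 0.0267
```

Call:
carry_out([
  [[0,0,0],[0,0,-0.08],0],
])

```text
t: 22.0
tool_pos: [0.4476, 0.2088, 0.291]
tool_rot: [1.261, 0.947, -0.238]
contact_force: [-11.8, -5.1, 7.4]
opening: 0.0269
```

Call:
carry_out([
  [[0,0,0],[0,0,-0.08],0],
  [[0,0,0],[0,0,-0.08],0],
])

```text
t: 22.2
tool_pos: [0.4476, 0.2087, 0.2895]
tool_rot: [1.261, 0.947, -0.237]
contact_force: [-11.9, -5.2, 8.6]
opening: 0.0266
```

Call:
carry_out([
  [[0,0,0],[0,0,-0.08],0],
])

```text
t: 22.3
tool_pos: [0.4475, 0.2087, 0.2889]
tool_rot: [1.261, 0.947, -0.237]
contact_force: [-11.3, -4.6, 8.7]
opening: 0.027
```

Call:
carry_out([
  [[0,0,0],[0,0,0.02],0],
  [[0,0,0],[0,0,0],0.5],
  [[0,0,0],[0,0,0],0.6],
  [[0,0,0],[0,0,0],0.7],
  [[0,0,0],[0,0,0],0.7],
])

```text
t: 22.8
tool_pos: [0.4478, 0.2085, 0.2893]
tool_rot: [1.261, 0.946, -0.237]
contact_force: [0.3, 0.5, -0.5]
opening: 0.0595
```

```bash
python3 z.py 16;python3 look.py 16|grep wrist
```

```text
22.85 [0.44780354 0.20846708 0.28935348] [0.0796862  0.09623737 0.29288975]
wrist anvil [251.7 301.1] 0.58 [0.5397 0.2615 0.026 ]
wrist barrel [255.4 269.6] 0.58
```

View pics/wrist16.png

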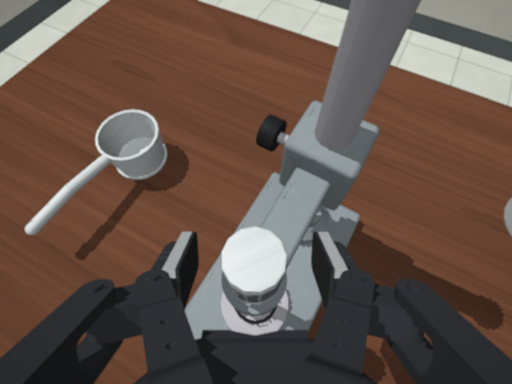

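View pics/sc16.png

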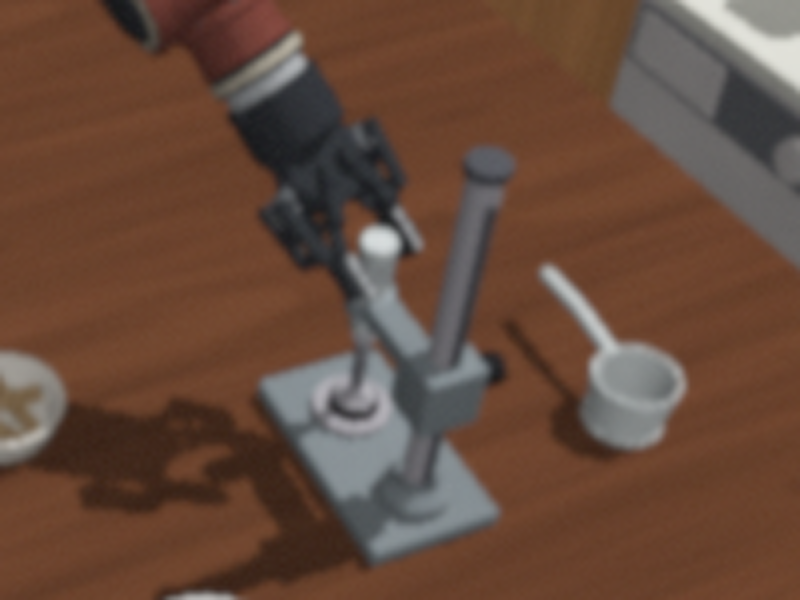

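Call:
carry_out([
  [[0,0,0],[-0.5,-0.27,0.02],0.7],
  [[0,0,0],[-0.8,-0.42,0.02],0.7],
  [[0,0,0],[-0.8,-0.42,0],0.7],
  [[0,0,0],[-0.8,-0.42,0],0.7],
  [[0,0,0],[-0.8,-0.42,0],0.7],
  [[0,0,0],[-0.2,-0.1,-0.5],0.7],
  [[0,0,0],[0,0,-0.9],0.7],
  [[0,0,0],[0,0,-0.9],0.7],
])

```text
t: 24.4
tool_pos: [0.3688, 0.1665, 0.246]
tool_rot: [1.263, 0.938, -0.23]
contact_force: [0.2, 0.3, -0.5]
opening: 0.0599
```

Call:
carry_out([
  [[0,0,0],[0,0,-0.9],0.7],
  [[0,0,0],[0,0,-0.9],0.7],
  [[0,0,0],[0,0,-0.4],0.7],
  [[0,0,0],[0,0,0],0.7],
])

```text
t: 24.8
tool_pos: [0.3676, 0.1663, 0.195]
tool_rot: [1.262, 0.942, -0.237]
contact_force: [-0.6, 0.7, -0.2]
opening: 0.06
```

```bash
python3 look.py 17|grep wrist; python3 - <<'E'
from h import *
im=cv2.imread("pics/wrist17.png"); cv2.imwrite("pics/w17z.png",cv2.resize(im[20:220,170:340],(680,800)[:2] if 0 else (510,600),interpolation=cv2.INTER_CUBIC))
E
```

```text
wrist anvil [253.1 169.1] 0.74 [0.5397 0.2596 0.026 ]
wrist tip [255.2 101.4] 0.64 
wrist foot [254.7 164.4] 0.74
```

View pics/wrist17.png

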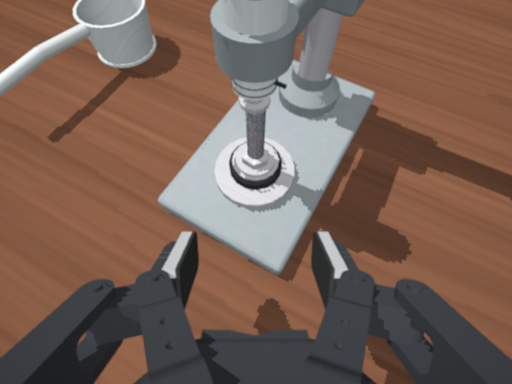

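View pics/w17z.png

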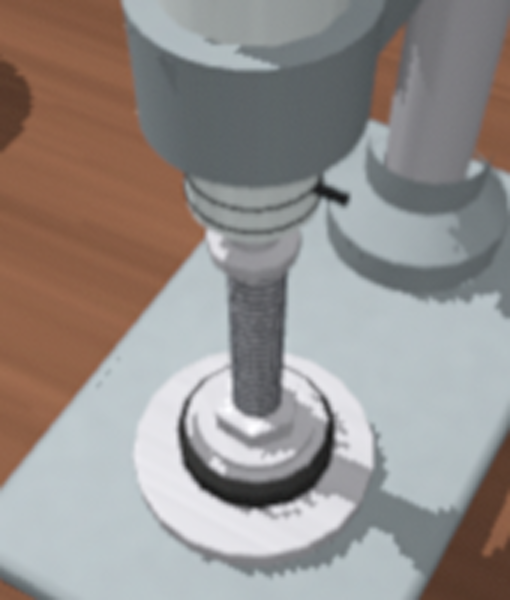

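```bash
python3 - <<'E'
from h import *
im=cv2.imread("pics/wrist17.png"); cv2.imwrite("pics/w17y.png",cv2.resize(im[65:120,222:297],(750,550),interpolation=cv2.INTER_CUBIC))
C=cal("wrist")
# predicted gap barrel end->tip: lower barrel end front edge & disc
for z in(.09,.095,.1,.105,.11,.115): print(z,proj("wrist",[.541,.2585,z],C).round(1))
E
```

```text
0.09 [255.  117.8]
0.095 [255.  112.2]
0.1 [255.1 106.3]
0.105 [255.1 100. ]
0.11 [255.1  93.5]
0.115 [255.2  86.5]
```

View pics/w17y.png

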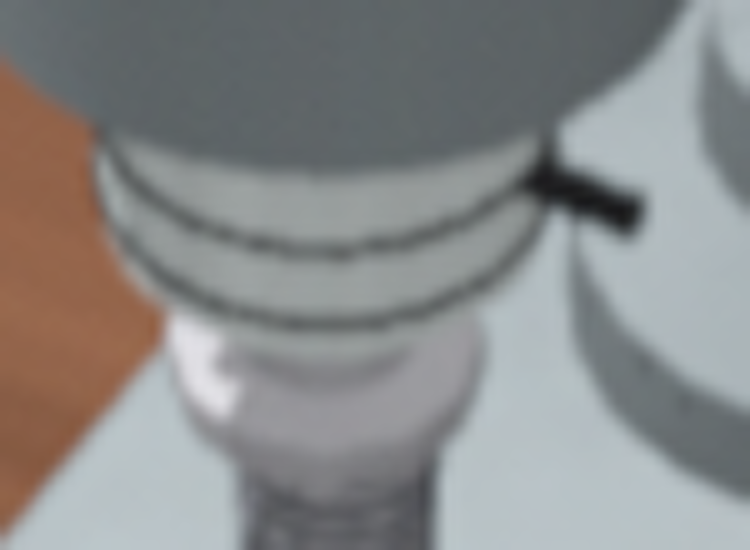

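The zoomed wrist view shows the cross pin meeting the middle ring, so the plunger is pushed in about 5 mm. The disc sits squarely on the upright stem, and the gripper is clear of everything. Handing in.

```bash
python3 -c "
from station import *
o=get_obs();print(o['t'],o['contact_force'].round(2))
print(finish_job())"
```

```text
25.55 [ 0.52 -0.04  0.37]
the job is handed in; nothing more can be done
None
```

The foot is standing on the gauge table under the plunger, the plunger is pushed in about 5 mm, and everything is released. I handed the job in at 25.6 s of the 58 s allowed; no verdict is reported.

**What I did:** I picked up the grey foot by its stem and stood it on the table under the free plunger, then let go. I then gripped the barrel and slid the bracket down in steps of about 1 mm. Contact showed as a jump of about 2 N in the wrist force. I went about 4.3 mm further, released and backed off.

**Last checks:**
- **Plunger:** the wrist camera shows the cross pin level with the middle ring, which means 5 mm. The force just before release works out to about 4.6 mm, and the arm's travel after contact to 4.3 mm. All three are within the 3 to 7 mm range.
- **Foot:** it is upright on the table. My estimates put it 1 to 4 mm off the plunger's axis, within the 8 mm limit.
- **Clearance:** the tool force was near zero, with the gripper clear of the gauge and foot.
- **Bystanders:** the arm met no unexpected contact, and in the pictures that show them nothing looks moved. I did not measure the bystanders' positions at the end.

**What disagreed:** the camera estimates of the gauge axis differed by 2 to 3 mm. The stem-top height came out at 99 to 104 mm above the board in the pictures. By touch it was about 97 mm, which makes the foot roughly 71 mm tall. I relied on the touch and the ring marks rather than the picture heights.

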